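# Lock a ring gauge in a wedge clamp

## Robot

A 7-joint arm with a two-finger parallel gripper is mounted at the origin on a cart in front of the work surface, level with it; the furniture and walls round the work are solid. World frame = base frame: x ahead of the robot, y to its left, z up, the work surface at z = 0. Lengths are in m, angles in rad, forces in N, time in s.
With the tool pointing down it reaches from about 0.425 to 0.925 m from the base axis. Payload 6.8 kg.
Tool frame: the origin (TCP) lies midway between the tips of the shut fingers; the grasp point (between the pads) lies 19 mm behind it; z points along the fingers, y is the direction in which the jaws open and shut (so a half turn about z gives the same grasp; the last joint's range is limited). The gripper opens to 85 mm and grips with 20 to 120 N. Pads are 22 mm wide; open, the fingers measure 114 mm over their backs; the gripper's body (76 mm by 85 mm) begins 54 mm behind the grasp point. The pads swing forward as they close: fully open they stand 13 mm farther back than shut.
Start: joints at [-1.297, 0.477, 0.022, 1.555, -0.011, 1.109, -0.083], TCP at [0.251, 0.626, 0.231] pointing down, gripper open.
Joint ranges: [-2.96, 2.96], [-0.34, 2.1], [-1.41, 1.46], [0.24, 2.44], [-1.37, 4.51], [0.17, 1.92], [-2.96, 2.96]. Speed limits (rad/s): [2.39, 2.39, 3.14, 3.14, 3.14, 3.14, 3.14].

## Interface

Orientations are given as a rotation vector (axis times angle).
In Python, from bench import r, imaging gives the robot as it stands.
- The arm moves only by the tool jog_arm, never from a script. Its argument "rows" is a list of rows, each an object with "delta_rot": the turn, a rotation vector about the tool's x, y, z in degrees, a list of three; "xyz": the shift along the tool's x, y, z in cm, a list of three; "fingers": the closure, from 0 (fully open) to 1 (shut). A call has exactly 5 rows; each row is the pose to reach, as a shift and turn from the pose measured when the call began, along the tool's axes at that moment; what a row does not reach only later rows make up. A row lasts 1/12 s, in which the tool goes at most 41.7 mm and 7.16 degrees, less where a joint would pass 70% of its speed; a pose out of reach is approached as far as the arm can. A call with a gripper value outside its range is refused whole. The fingers move at their own pace and stop on an object; "grip_force" is the grip in N (left out, the last holds). Time passes only in rows, so rows that repeat a pose let the fingers close, or fill a call up. It gives the time, the measured TCP pose, the force and the opening at its end, in the units of the state.
- r.get_obs(): the state, without advancing time (a new reading comes with each control period).
- imaging.grab_frame(name): name is "scene" or "top" or "wrist"; returns the picture (384x512x3 uint8, blue, green, red); there is no depth.
- imaging.camera_info(name): a dict with "camera_matrix" (3x3 intrinsics, pixels), "k1" (the pictures are not rectified: a ray, as slopes to the right and down, at radius r is drawn at 1 + k1 r^2 times it, then the intrinsics apply), "xyz" and "attitude" of the camera in the world. Camera axes: x right, y down, z forward; pixel columns grow to the right and rows downward; lengths in m; the calibration is good to about 2 mm. A picture is of the moment at which its call begins: read the wrist's pose just before it. camera_info takes no time and is no camera call; for the wrist camera it gives the pose at the moment of the call.
- r.hand_in(): hands the job in, once; it reports no verdict.
Trained networks look in the newest picture that a camera, given by its name, has taken for a name from the list of things; names that differ only in an ending like _2 or _b are one class to them, and where a whole thing is asked for, a point or a joint stands for the part that bears it (a point fixed in the world has none). Each returns a list of dicts, best first, with "conf" (0 to 1); they miss things now and then, are a little off and sometimes report something else, mostly with a low value. They report only what shows in the picture. A call takes as long as a camera call.
- imaging.find_in(camera, query): "position" ([column, row] in pixels, amid what is visible of it).
- imaging.cut_out(camera, query): "region" (384x512 bool, what is visible of it) and "position" ([column, row] in pixels, amid what is visible of it).
- imaging.tip_of(camera, query): "position" ([column, row] in pixels: a listed point, or the origin of a listed thing).
The state is a dict: "clock": time; "joints": joint angles; "qvel": joint speeds; "tau": joint torques, N m; "tcp_pos": TCP position; "orientation": TCP orientation; "contact_force": force on the tool from outside, world axes, zero at the start; "moment": the same for the moment, N m; "grip_width": finger opening in m.
Only numpy, scipy, OpenCV 4.12 (cv2) and the standard library are available. Lean on these libraries where they do the work, as an engineer would, in place of code of your own. Each camera call takes 0.05 s, during which the arm holds its last target.

## Task

Set the steel ring gauge down flat in the open wedge clamp, between its sliding jaw and the two stop pins, and let go of it. Then take the soft-faced hammer and drive the clamp's wedge in with light taps (never harder than 25 N), drawing the hammer off the wedge between taps, until it stops advancing and holds the ring tight against the pins; touch the wedge with nothing but the hammer. Lay the hammer back flat on the bench, not touching the clamp or wedge, and leave the other things where they are.

Things in the scene. Friction and masses are not known exactly. Their poses are not given: they have to be found in the camera images.
- ring_center (a point): centre, half-way up, of the steel ring gauge: a plain ring lying flat on the bench near its right front edge, 58 mm outside diameter, 25 mm bore, 18 mm high, 0.21 kg; z up. Grasp it across the 58 mm; any yaw will do.
- clamp: the fixed wedge clamp: aluminium plate 152 x 138 mm, top 12 mm above the bench. Origin under the nest, at bench height. x points from jaw to pins (away from the robot), y to where the wedge comes in (left), z up. On the plate from -x to +x: dark back rail (x -86 to -68 mm, 22 mm high), wedge, jaw, the ring's place, dark stop block with two upright pins. Beside the ring's place (+-y) it is free for fingers.
- nest (a point): on the clamp, axes alike: where the ring's centre ends, 9 mm above the plate, if the stop block is in its middle setting. The block (20 mm high) carries two pins, 10 mm thick, 23.5 mm high, at x +28 mm, y +-19.5 mm from here. It is locked, unseen, up to 3 mm either way along x, so the ring has 4 to 10 mm of play; set it down with its centre 5 mm on the -x side of this point.
- jaw: dark sliding jaw, 50 mm wide, 21.5 mm high above the plate, front face 36 mm on the -x side of the nest while open. Its origin moves with it and starts at the clamp's; axes alike. The wedge pushes it to +x against a light return spring (1 to 3 N), 1 mm for every 6 mm that the wedge goes in.
- wedge_face (a point): middle of the striking face (33 mm wide, 32 mm high) of the bright steel wedge that stands loosely in the slot between rail and jaw; axes as the clamp. Its +y points out of the face: drive it to -y. Strike here or up to 5 mm higher: the plate reaches under the hammer. Come slowly, about 40 mm/s: at 70 mm/s a tap on the tight wedge passes 25 N.
- wedge_tip (a point): thin end (10 mm) of the wedge, half-way up. The wedge is 137 mm long, taper 1 in 6, 0.42 kg, oiled; it locks itself and stays where it is left. It goes in 5 to 10 mm freely, then 24 to 60 mm against about 3 N, then the force rises some 3 N per mm. It is tight once two taps of 14 to 20 N running move it hardly 1 mm; at 10 N it is still too loose.
- hammer_grip (a point): where to grip the soft-faced hammer, lying flat: middle of its wooden handle, 45 mm from the head's axis, 12.5 mm above the bench. x along the handle to the head (away from the robot), z up. Handle 18 mm wide (y), 20 mm high; 226 mm in all, 0.26 kg. Grip it firmly across y (100 N is safe) or it twists. To its left at the front a black probe stand, about 0.3 m high: pass over it.
- hammer_face (a point): middle of the hammer's grey striking face, at the -y end of its head; axes as hammer_grip. The head lies along y, 25 mm in diameter, 74 mm long: both faces (white at +y, grey at -y) stand 37 mm from the handle's middle line.
- gauge_block_1: small steel block 9 x 30 x 12 mm on the bench to the right; origin under its centre. Leave it alone.
- gauge_block_2: small steel block 9 x 30 x 20 mm on the bench to the right; origin under its centre. Leave it alone.
- gauge_block_3: small steel block 9 x 35 x 9 mm on the bench to the right; origin under its centre. Leave it alone.
- bushing: bronze bushing, 22 mm across and 21 mm high, at the right rear; origin under its centre. Leave it alone.
- alcohol_bottle: white wash bottle with a red cap and spout, 62 x 82 x 179 mm, at the left rear; origin under its centre. Leave it alone.
- blower: black rubber dust blower with a red nozzle, lying, 47 x 150 x 47 mm, behind the hammer; origin under its centre. Leave it alone.

How it is judged:
By the outcome, as a careful person would: the job done as asked, in the order asked, and still so for the second after the job is handed in, with the robot touching nothing.
It also fails if it takes over 67 s, if anything falls off the work surface, if the arm or the gripper's body presses on something with over 40 N, if the wrist force passes 120 N, or if a joint passes its speed limit or range.

## Working session

There is one attempt and no reset: what is moved stays moved. The work goes in short steps, Python scripts to look and compute and a tool call to move; the robot and the scene stay as the last step left them, time stands still between calls to the robot, and variables do not carry over. Pictures are saved under pics/ and viewed, and the job is handed in when it is done.

Besides the shell and the picture viewer there is one more tool, called after "Request:" by a JSON object that holds its "name" and its "arguments", one argument or row to a line. jog_arm: Moves the arm, as the interface text tells. Its arguments: {"type":"object","properties":{"rows":{"type":"array","items":{"type":"object","properties":{"delta_rot":{"type":"array","items":{"type":"number"}},"xyz":{"type":"array","items":{"type":"number"}},"fingers":{"type":"number"}}}},"grip_force":{"type":"number"}},"required":["rows"]}

```bash
ls; mkdir -p pics
python3 - <<'E'
from bench import r, imaging
import cv2, numpy as np
np.set_printoptions(precision=4,suppress=True)
print(r.get_obs())
for n in ("scene","top","wrist"):
    print(n, imaging.camera_info(n))
for n in ("scene","top"):
    im=imaging.grab_frame(n); cv2.imwrite(f"pics/{n}0.png",im)
    for q in ["ring_center","clamp","nest","jaw","wedge_face","wedge_tip","hammer_grip","hammer_face"]:
        print(n,q,[(np.round(d["position"],1),round(d["conf"],2)) for d in imaging.tip_of(n,q)[:3]])
print(r.get_obs()["clock"])
E
```

```text
pics
{'clock': 0.0, 'joints': array([-1.2971,  0.4778,  0.0223,  1.5565, -0.0115,  1.1093, -0.0831]), 'qvel': array([ 0.0006, -0.0003, -0.0002, -0.0006,  0.0007, -0.0012,  0.0007]), 'tau': array([ -0.0003, -59.6446,   1.6076, -28.12  ,   0.0123,   0.0093,
        -0.    ]), 'tcp_pos': array([0.2513, 0.6258, 0.2303]), 'orientation': array([-0.5961, -3.0843,  0.0029]), 'contact_force': array([-0.2128,  0.118 , -0.015 ]), 'moment': array([-0.0383, -0.0159,  0.0283]), 'grip_width': 0.08550092243966036}
scene {'camera_matrix': array([[494.7634,   0.    , 247.6931],
       [  0.    , 494.7634, 190.2371],
       [  0.    ,   0.    ,   1.    ]]), 'k1': -0.06724844070906238, 'xyz': array([0.605 , 0.6369, 1.011 ]), 'attitude': array([-0.0911, -2.9749,  0.9911])}
top {'camera_matrix': array([[358.392 ,   0.    , 259.9897],
       [  0.    , 358.392 , 190.3545],
       [  0.    ,   0.    ,   1.    ]]), 'k1': -0.07737800381576983, 'xyz': array([ 0.432 , -0.0885,  0.9415]), 'attitude': array([-2.1582,  2.1243, -0.1668])}
wrist {'camera_matrix': array([[337.3366,   0.    , 258.8331],
       [  0.  
[... 341 characters left out ...]
ace [(array([262.3, 207.9]), 0.63)]
scene wedge_tip [(array([257.4, 164.7]), 0.6), (array([266.3, 209.7]), 0.56)]
scene hammer_grip [(array([269.3, 275. ]), 0.81), (array([182.9, 308. ]), 0.25)]
scene hammer_face [(array([248.6, 258.5]), 0.58)]
top ring_center [(array([327.5, 165.1]), 0.72), (array([345.2, 247.2]), 0.56)]
top clamp [(array([285.7, 182.9]), 0.59)]
top nest [(array([282.1, 180.7]), 0.91)]
top jaw [(array([285.3, 181.5]), 0.43), (array([243.6, 202.2]), 0.16)]
top wedge_face [(array([242.4, 201.7]), 0.96), (array([345.1, 250.4]), 0.52)]
top wedge_tip [(array([294.3, 204.4]), 0.88)]
top hammer_grip [(array([175.3, 199. ]), 0.66)]
top hammer_face [(array([191.8, 188.2]), 0.8)]
0.9
```

View pictures.

```bash
cat > h.py <<'E'
import numpy as np, cv2
from scipy.spatial.transform import Rotation as R
from bench import r, imaging
np.set_printoptions(precision=4,suppress=True)
def ray(ci,px):
    K=ci["camera_matrix"];d=np.array([(px[0]-K[0,2])/K[0,0],(px[1]-K[1,2])/K[1,1]])
    u=d.copy()
    for _ in range(20): u=d/(1+ci["k1"]*(u@u))
    return R.from_rotvec(ci["attitude"]).apply(np.array([u[0],u[1],1.]))
def onz(ci,px,z):
    v=ray(ci,px);o=ci["xyz"];return o+v*(z-o[2])/v[2]
def proj(ci,P):
    p=R.from_rotvec(ci["attitude"]).inv().apply(np.atleast_2d(P)-ci["xyz"])
    u=p[:,:2]/p[:,2:];u=u*(1+ci["k1"]*(u**2).sum(1))[:,None]
    K=ci["camera_matrix"];return u*[K[0,0],K[1,1]]+[K[0,2],K[1,2]]
def tri(obs):
    A=np.zeros((3,3));b=np.zeros(3)
    for ci,px in obs:
        v=ray(ci,px);v/=np.linalg.norm(v);M=np.eye(3)-np.outer(v,v);A+=M;b+=M@ci["xyz"]
    return np.linalg.solve(A,b)
def tool(p,yaw=None):
    """world target (TCP) -> tool shift cm from measured pose"""
    o=r.get_obs();T=R.from_rotvec(o["orientation"])
    return T.inv().apply(np.array(p)-o["tcp_pos"])*100
def state():
    o=r.get_obs();T=R.from_rotvec(o["orientation"]).as_matrix()
    print("t",round(o["clock"],2),"tcp",o["tcp_pos"],"xax",T[:,0],"yax",T[:,1],"zax",T[:,2],"F",o["contact_force"],"w",round(o["grip_width"],4));return o
E
python3 - <<'E'
from h import *
P={"scene":dict(ring=(295.5,128.3),clamp=(238,180.2),nest=(235.6,173.9),wf=(262.3,207.9),wt=(257.4,164.7),hg=(269.3,275),hf=(248.6,258.5)),
"top":dict(ring=(327.5,165.1),clamp=(285.7,182.9),nest=(282.1,180.7),wf=(242.4,201.7),wt=(294.3,204.4),hg=(175.3,199),hf=(191.8,188.2))}
Z=dict(ring=.009,clamp=0,nest=.021,wf=.028,wt=.028,hg=.0125,hf=.0125)
C={c:imaging.camera_info(c) for c in P}
for k in Z: print(k,[onz(C[c],P[c][k],Z[k]) for c in P])
state()
a=cv2.imread("pics/scene0.png");b=cv2.imread("pics/top0.png")
cv2.imwrite("pics/scene0c.png",cv2.resize(a[80:380,130:430],None,fx=2,fy=2,interpolation=cv2.INTER_CUBIC))
cv2.imwrite("pics/top0c.png",cv2.resize(b[120:300,130:400],None,fx=2.9,fy=2.9,interpolation=cv2.INTER_CUBIC))
E
```

```text
ring [array([ 0.4312, -0.3199,  0.009 ]), array([ 0.6485, -0.2674,  0.009 ])]
clamp [array([ 0.5996, -0.154 ,  0.    ]), array([ 0.6   , -0.1563,  0.    ])]
nest [array([ 0.6049, -0.1585,  0.021 ]), array([ 0.6019, -0.1454,  0.021 ])]
wf [array([ 0.5449, -0.0433,  0.028 ]), array([ 0.5442, -0.0434,  0.028 ])]
wt [array([ 0.5475, -0.1794,  0.028 ]), array([ 0.5393, -0.1767,  0.028 ])]
hg [array([0.5418, 0.1293, 0.0125]), array([0.5503, 0.1338, 0.0125])]
hf [array([0.5857, 0.0845, 0.0125]), array([0.5797, 0.0915, 0.0125])]
t 0.9 tcp [0.2515 0.6264 0.2313] xax [-0.928   0.3726  0.    ] yax [0.3726 0.928  0.    ] zax [-0.  0. -1.] F [-0.0951 -0.1345  0.1356] w 0.0854
```

View pics/scene0.png

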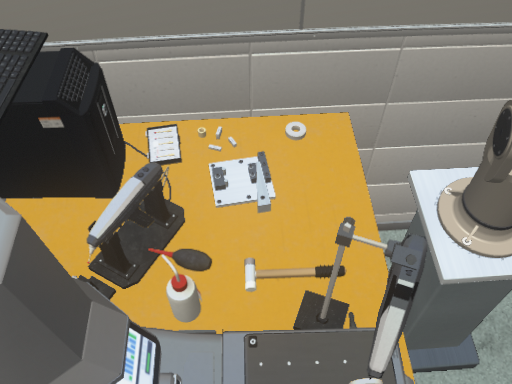

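View pics/top0.png

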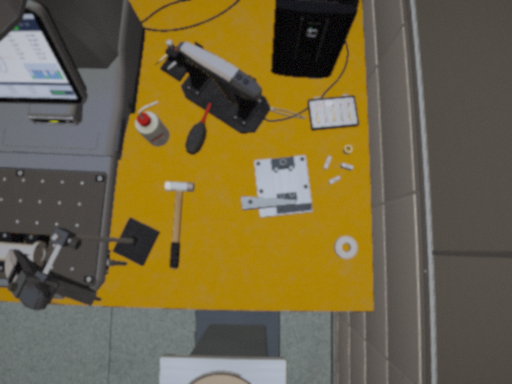

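View pics/scene0c.png

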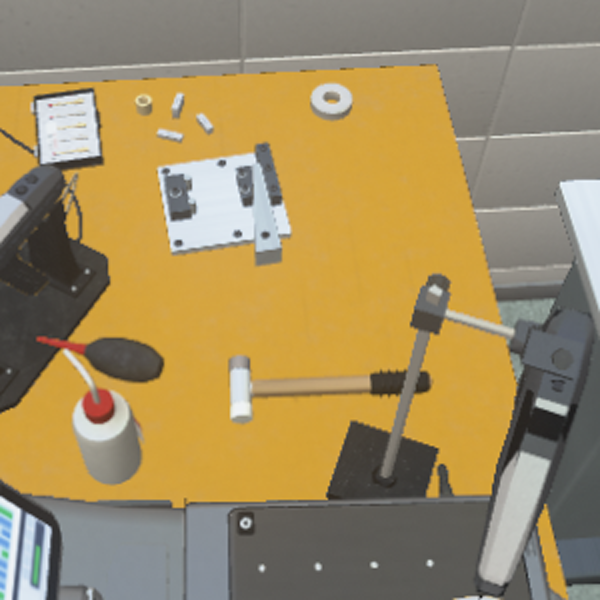

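View pics/top0c.png

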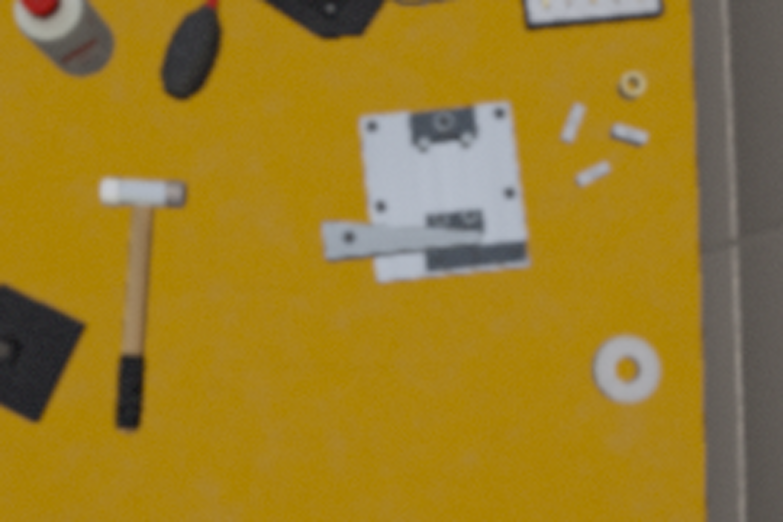

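Run:
```python
from h import *
o=state();C={c:imaging.camera_info(c) for c in ("scene","top","wrist")}
for c in ("scene","top"):
    print(c,"tcp",proj(C[c],o["tcp_pos"]),"base",proj(C[c],[0,0,0]))
print("stand base",onz(C["scene"],(322,312),0.0),onz(C["top"],(137,241),.0))
print("stand top tri",tri([(C["scene"],(347,228)),(C["top"],(65,237))]))
print("ring",onz(C["scene"],(295.5,128.3),.009),onz(C["top"],(346,247),.009))
f=lambda x,y:(130+x/2.9,120+y/2.9)
for q in [(360,115),(512,101),(527,265),(377,283)]: print("plate",onz(C["top"],f(*q),.012))
g=lambda x,y:(130+x/2,80+y/2)
for q in [(159,166),(250,153),(290,235),(173,253)]: print("plateS",onz(C["scene"],g(*q),.012))
T=R.from_rotvec(o["orientation"]);W=C["wrist"]
print("cam in tool",T.inv().apply(W["xyz"]-o["tcp_pos"]),(T.inv()*R.from_rotvec(W["attitude"])).as_matrix())
```

```text
t 0.9 tcp [0.2515 0.6264 0.2313] xax [-0.928   0.3726  0.    ] yax [0.3726 0.928  0.    ] zax [-0.  0. -1.] F [-0.0951 -0.1345  0.1356] w 0.0854
scene tcp [[514.1125 512.9174]] base [[483.0127 216.4328]]
top tcp [[-83.6204 322.4268]] base [[221.0903 418.7918]]
stand base [0.4347 0.2192 0.    ] [0.4389 0.233  0.    ]
stand top tri [0.4381 0.2327 0.3596]
ring [ 0.4312 -0.3199  0.009 ] [ 0.4326 -0.3129  0.009 ]
plate [ 0.6593 -0.0712  0.012 ]
plate [ 0.675 -0.211  0.012]
plate [ 0.5236 -0.2238  0.012 ]
plate [ 0.5054 -0.0892  0.012 ]
plateS [ 0.6721 -0.2072  0.012 ]
plateS [ 0.551  -0.2214  0.012 ]
plateS [ 0.51   -0.0837  0.012 ]
plateS [ 0.6563 -0.066   0.012 ]
cam in tool [ 0.0758 -0.0004 -0.1434] [[ 0.0011 -0.9546 -0.298 ]
 [ 1.      0.0005  0.0021]
 [-0.0019 -0.298   0.9546]]
```

Run:
```python
from h import *
C={c:imaging.camera_info(c) for c in ("scene","top","wrist")}
for s,t in [((347,228),(65,237)),((405,250),(33,290)),((385,375),(95,298))]:
    P=tri([(C["scene"],s),(C["top"],t)]);print(P,proj(C["scene"],P),proj(C["top"],P))
for z in (0,.1,.2,.3,.4): print(z,proj(C["scene"],[.437,.226,z]),proj(C["top"],[.437,.226,z]))
a=cv2.imread("pics/top0.png");cv2.imwrite("pics/top0d.png",cv2.resize(a[150:320,0:200],None,fx=3.5,fy=3.5,interpolation=cv2.INTER_CUBIC))
a=imaging.grab_frame("wrist");cv2.imwrite("pics/w0.png",a)
```

```text
[0.4381 0.2327 0.3596] [[345.9734 227.9247]] [[ 64.662  237.9208]]
[0.354  0.2789 0.361 ] [[406.4175 249.9779]] [[ 33.5173 288.7583]]
[ 0.2983  0.3518 -0.0442] [[392.9345 375.2045]] [[ 96.8813 292.0167]]
0 [[321.3706 315.0412]] [[139.564  241.7906]]
0.1 [[326.773  295.2445]] [[125.6548 241.2207]]
0.2 [[333.1256 271.8447]] [[108.1451 240.482 ]]
0.3 [[340.6951 243.7911]] [[ 85.467  239.4885]]
0.4 [[349.8532 209.5972]] [[ 55.0305 238.0855]]
```

View pics/top0d.png

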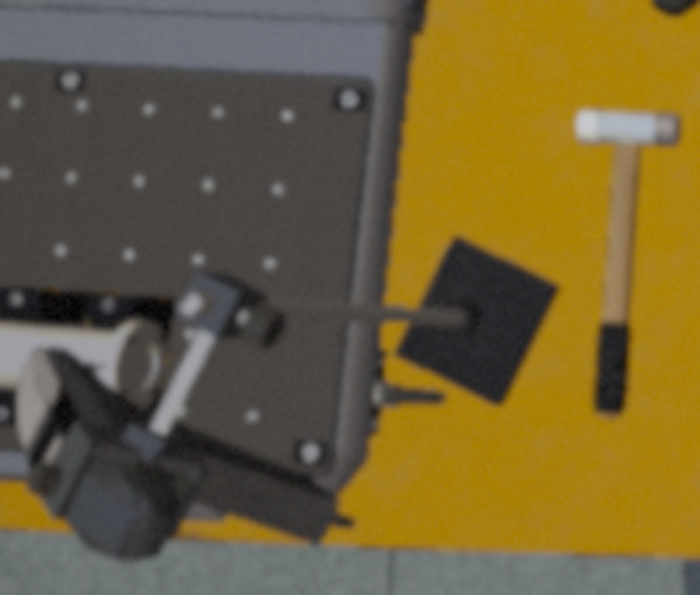

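View pics/w0.png

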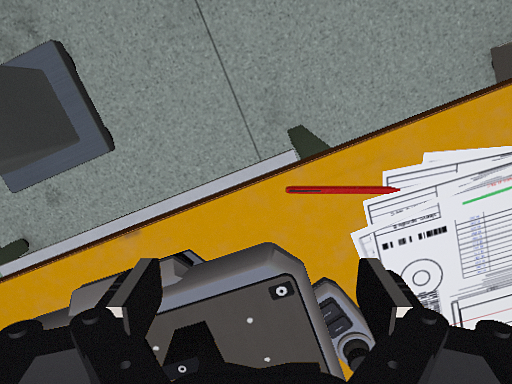

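Request:
{"name": "jog_arm", "arguments": {
  "rows": [
    {"xyz": [0, 0, -4], "delta_rot": [0, 0, 7], "fingers": 0},
    {"xyz": [0, 0, -8], "delta_rot": [0, 0, 14], "fingers": 0},
    {"xyz": [0, 0, -12], "delta_rot": [0, 0, 21], "fingers": 0},
    {"xyz": [0, 0, -16], "delta_rot": [0, 0, 28], "fingers": 0},
    {"xyz": [0, 0, -20], "delta_rot": [0, 0, 35], "fingers": 0}
  ]
}}

```text
clock: 1.37
tcp_pos: [0.2514, 0.626, 0.4336]
orientation: [-1.504, -2.758, -0.001]
contact_force: [-0.3, 0.6, -0.0]
grip_width: 0.0854
```

```bash
cat >> h.py <<'E'
def go(p,yawdeg=None):
    """TCP target world; yawdeg = heading of tool y axis in world deg. prints shift cm & delta rot about tool z"""
    o=r.get_obs();T=R.from_rotvec(o["orientation"])
    s=T.inv().apply(np.array(p)-o["tcp_pos"])*100
    out=["shift",s]
    if yawdeg is not None:
        a=np.radians(yawdeg);y=np.array([np.cos(a),np.sin(a),0]);z=np.array([0,0,-1.]);x=np.cross(y,z)
        G=R.from_matrix(np.stack([x,y,z],1));out+=["rot",np.degrees((T.inv()*G).as_rotvec())]
    print(*out)
E
python3 - <<'E'
from h import *
o=state(); print(o["joints"]); go([.5,.42,.47],-85)
E
```

```text
t 1.37 tcp [0.2514 0.626  0.4336] xax [-0.5414  0.8408  0.0003] yax [0.8408 0.5414 0.0002] zax [ 0.      0.0004 -1.    ] F [-0.2917  0.5513 -0.048 ] w 0.0854
[-1.3919  0.3779  0.1652  1.2655 -0.061   1.5026 -0.6618]
shift [-30.7802   9.7522  -3.6529] rot [ -0.0118  -0.0255 117.7797]
```

Request:
{"name": "jog_arm", "arguments": {
  "rows": [
    {"xyz": [-3.9, 1.2, -0.8], "delta_rot": [0, 0, 7], "fingers": 0},
    {"xyz": [-7.8, 2.5, -1.6], "delta_rot": [0, 0, 14], "fingers": 0},
    {"xyz": [-11.7, 3.7, -2.4], "delta_rot": [0, 0, 21], "fingers": 0},
    {"xyz": [-15.5, 5, -3.2], "delta_rot": [0, 0, 28], "fingers": 0},
    {"xyz": [-19.5, 6.2, -3.6], "delta_rot": [0, 0, 35], "fingers": 0}
  ]
}}

```text
clock: 1.78
tcp_pos: [0.4101, 0.4947, 0.4709]
orientation: [-2.269, -2.171, -0.003]
contact_force: [0.8, 0.5, -0.3]
grip_width: 0.0854
```

Run:
```python
from h import *
o=state(); print(o["joints"]); go([.5,.42,.47],-85);go([.6,.25,.45],-85)
```

```text
t 1.78 tcp [0.4101 0.4947 0.4709] xax [0.0442 0.999  0.0021] yax [ 0.999  -0.0442  0.0009] zax [ 0.0009  0.0021 -1.    ] F [ 0.8129  0.4594 -0.2598] w 0.0854
[-1.218   0.3163  0.3451  1.2878 -0.106   1.5528 -0.9313]
shift [-7.0632  9.308   0.078 ] rot [-0.048  -0.136  82.4661]
shift [-23.6087  20.0481   2.0517] rot [-0.048  -0.136  82.4661]
```

Request:
{"name": "jog_arm", "arguments": {
  "rows": [
    {"xyz": [-3.1, 2.6, 0], "delta_rot": [0, 0, 7], "fingers": 0},
    {"xyz": [-6.2, 5.2, 0], "delta_rot": [0, 0, 14], "fingers": 0},
    {"xyz": [-9.3, 7.8, 0], "delta_rot": [0, 0, 21], "fingers": 0},
    {"xyz": [-12.4, 10.4, 0], "delta_rot": [0, 0, 28], "fingers": 0},
    {"xyz": [-15.5, 13, 0], "delta_rot": [0, 0, 35], "fingers": 0}
  ]
}}

```text
clock: 2.2
tcp_pos: [0.534, 0.3323, 0.471]
orientation: [-2.82, -1.379, -0.004]
contact_force: [0.1, 0.5, 0.5]
grip_width: 0.0852
```

Run:
```python
from h import *
o=state(); print(o["joints"]); go([.58,.0,.40],-85);go([.6,.15,.45],-85)
```

```text
t 2.2 tcp [0.534  0.3323 0.471 ] xax [0.6139 0.7894 0.003 ] yax [ 0.7894 -0.6139 -0.0008] zax [ 0.0012  0.0028 -1.    ] F [0.1028 0.5017 0.4641] w 0.0852
[-1.0333  0.3014  0.5265  1.3321 -0.1516  1.5448 -1.1839]
shift [-23.4248  24.0353   7.0106] rot [-0.1126 -0.1424 47.1298]
shift [-10.3411  16.4021   2.0556] rot [-0.1126 -0.1424 47.1298]
```

Request:
{"name": "jog_arm", "arguments": {
  "rows": [
    {"xyz": [-2.6, 3.0, 0.6], "delta_rot": [0, 0, 7], "fingers": 0},
    {"xyz": [-5.2, 6.0, 1.2], "delta_rot": [0, 0, 14], "fingers": 0},
    {"xyz": [-7.8, 9.0, 1.8], "delta_rot": [0, 0, 21], "fingers": 0},
    {"xyz": [-10.4, 12, 2.4], "delta_rot": [0, 0, 28], "fingers": 0},
    {"xyz": [-13, 15, 3], "delta_rot": [0, 0, 35], "fingers": 0}
  ]
}}

```text
clock: 2.62
tcp_pos: [0.5726, 0.1357, 0.4405]
orientation: [-3.105, -0.458, -0.003]
contact_force: [0.6, 0.1, 0.0]
grip_width: 0.0855
```

Run:
```python
from h import *
o=state(); print(o["joints"]); go([.55,-.12,.40],-85)
a=imaging.grab_frame("wrist");cv2.imwrite("pics/w1.png",a)
```

```text
t 2.62 tcp [0.5726 0.1357 0.4405] xax [0.9574 0.2889 0.0025] yax [ 0.2889 -0.9574 -0.0029] zax [ 0.0016  0.0036 -1.    ] F [0.6366 0.0905 0.0079] w 0.0855
[-0.8897  0.2374  0.704   1.4978 -0.1569  1.4605 -1.4604]
shift [-9.5582 23.8378  3.9508] rot [-0.1832 -0.1278 11.7914]
```

View pics/w1.png

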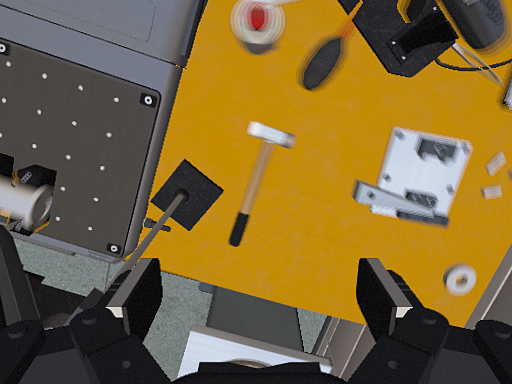

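Request:
{"name": "jog_arm", "arguments": {
  "rows": [
    {"xyz": [-1.0, 4.1, 0.8], "delta_rot": [0, 0, 4], "fingers": 0},
    {"xyz": [-2.0, 8.2, 1.6], "delta_rot": [0, 0, 8], "fingers": 0},
    {"xyz": [-3, 12.2, 2.4], "delta_rot": [0, 0, 11.8], "fingers": 0},
    {"xyz": [-4, 16.2, 3.2], "delta_rot": [0, 0, 11.8], "fingers": 0},
    {"xyz": [-5, 20, 4], "delta_rot": [0, 0, 11.8], "fingers": 0}
  ]
}}

```text
clock: 3.08
tcp_pos: [0.579, -0.0686, 0.4031]
orientation: [3.139, 0.108, 0.004]
contact_force: [1.6, 0.2, 0.3]
grip_width: 0.085
```

Run:
```python
from h import *
o=state(); print(o["joints"]); go([.58,-.22,.33],-85)
```

```text
t 3.08 tcp [ 0.579  -0.0686  0.4031] xax [0.9976 0.0685 0.0025] yax [ 0.0685 -0.9977  0.0008] zax [ 0.0026 -0.0006 -1.    ] F [1.5583 0.1835 0.2651] w 0.085
[-0.6366  0.2569  0.8238  1.5824 -0.1908  1.3833 -1.2962]
shift [-0.9579 15.1009  7.3167] rot [ 0.0458 -0.1448 -1.0736]
```

Request:
{"name": "jog_arm", "arguments": {
  "rows": [
    {"xyz": [-0.3, 4, 2], "delta_rot": [0, 0, -1], "fingers": 0},
    {"xyz": [-0.6, 8, 4], "delta_rot": [0, 0, -1], "fingers": 0},
    {"xyz": [-1, 12, 6], "delta_rot": [0, 0, -1], "fingers": 0},
    {"xyz": [-1, 15, 7.3], "delta_rot": [0, 0, -1], "fingers": 0},
    {"xyz": [-1, 15, 7.3], "delta_rot": [0, 0, -1], "fingers": 0}
  ]
}}

```text
clock: 3.5
tcp_pos: [0.5756, -0.2271, 0.3274]
orientation: [3.136, 0.119, -0.004]
contact_force: [-1.2, -0.9, 0.4]
grip_width: 0.0855
```

Run:
```python
from h import *
o=state(); print(o["joints"],o["qvel"])
ci=imaging.camera_info("wrist")
a=imaging.grab_frame("wrist");cv2.imwrite("pics/w2.png",a)
Z=dict(ring_center=.009,clamp=0,nest=.021,wedge_face=.028,wedge_tip=.028)
for q in Z:
    for d in imaging.tip_of("wrist",q)[:2]: print(q,np.round(d["position"],1),round(d["conf"],2),onz(ci,d["position"],Z[q]))
d=imaging.cut_out("wrist","ring_center")[0];m=d["region"].astype(np.uint8)
c,_=cv2.findContours(m,0,2);c=max(c,key=cv2.contourArea);print("ring contour",cv2.fitEllipse(c),d["conf"])
```

```text
t 3.5 tcp [ 0.5756 -0.2271  0.3274] xax [ 0.9971  0.0759 -0.0024] yax [ 0.0759 -0.9971  0.0037] zax [-0.0021 -0.0039 -1.    ] F [-1.1694 -0.8611  0.4242] w 0.0855
[-0.3311  0.3942  0.8321  1.616  -0.2977  1.2658 -0.9417] [-0.0326 -0.0183 -0.0405 -0.0347 -0.0066  0.046  -0.0668]
ring_center [302.5 249.1] 0.64 [ 0.4309 -0.3053  0.009 ]
clamp [204.4 118.7] 0.95 [ 0.6113 -0.1507  0.    ]
nest [204.1 124.4] 0.62 [ 0.6058 -0.1537  0.021 ]
wedge_face [114.6 165.9] 0.72 [ 0.5429 -0.0361  0.028 ]
wedge_face [304.7 249.8] 0.59 [ 0.4391 -0.3052  0.028 ]
wedge_tip [221.9 170.2] 0.83 [ 0.5478 -0.1804  0.028 ]Traceback (most recent call last):
  File "<stdin>", line 8, in <module>
IndexError: list index out of range
```

View pics/w2.png

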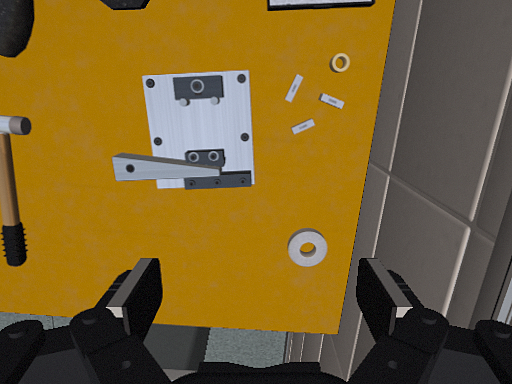

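```bash
cat > crop.py <<'E'
import sys,cv2
s,x0,y0,x1,y1,f,d=sys.argv[1:]
a=cv2.imread(s);x0,y0,x1,y1=map(int,(x0,y0,x1,y1));f=float(f)
cv2.imwrite(d,cv2.resize(a[y0:y1,x0:x1],None,fx=f,fy=f,interpolation=cv2.INTER_CUBIC))
E
python3 crop.py pics/w2.png 100 60 340 280 2.7 pics/w2c.png
python3 - <<'E'
from h import *
ci=imaging.camera_info("wrist")
for p in [(307.5,247.5),(288,248),(327,248),(308,247)]: print(onz(ci,p,.018))
go([.431,-.310,.10],-85)
E
```

```text
[ 0.445  -0.3019  0.018 ]
[ 0.4416 -0.2731  0.018 ]
[ 0.4468 -0.3309  0.018 ]
[ 0.4459 -0.3025  0.018 ]
shift [-15.7925   7.9074  23.0173] rot [ 0.0178 -0.2104  0.111 ]
```

View pics/w2c.png

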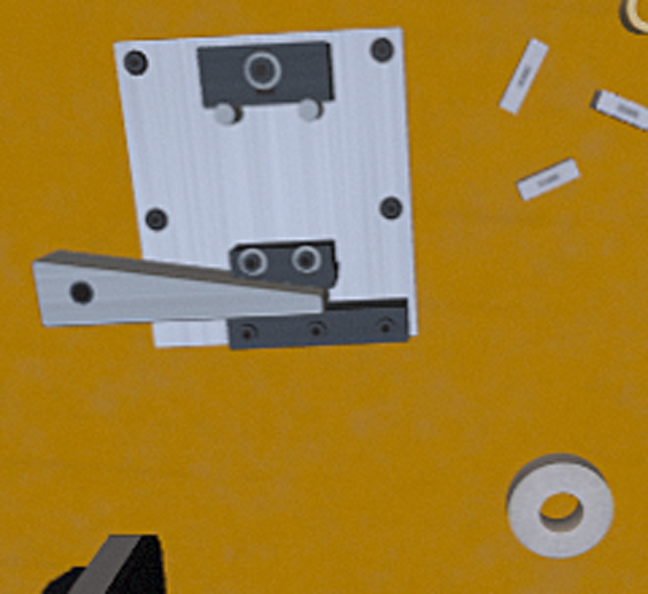

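Run:
```python
from h import *
state();ci=imaging.camera_info("wrist");a=imaging.grab_frame("wrist");cj=imaging.camera_info("wrist");print(ci["xyz"],cj["xyz"],r.get_obs()["qvel"])
cv2.imwrite("pics/w3.png",a)
cv2.imwrite("pics/w3c.png",cv2.resize(a[60:280,100:340],None,fx=2.7,fy=2.7,interpolation=cv2.INTER_CUBIC))
# ring: white pixels on orange in ROI
hsv=cv2.cvtColor(a[215:285,270:345],cv2.COLOR_BGR2HSV)
m=((hsv[...,1]<110)&(hsv[...,2]>110)).astype(np.uint8)
cs,h=cv2.findContours(m,cv2.RETR_CCOMP,2)
for c in cs:
    if cv2.contourArea(c)>40:
        e=cv2.fitEllipse(c);p=(e[0][0]+270,e[0][1]+215);print(cv2.contourArea(c),p,e[1],onz(ci,p,.018))
```

```text
t 3.85 tcp [ 0.5804 -0.2172  0.3307] xax [0.996  0.0891 0.0037] yax [ 0.0891 -0.996   0.0003] zax [ 0.0037  0.     -1.    ] F [-0.335   0.0276 -0.3696] w 0.0855
[ 0.6564 -0.211   0.4744] [ 0.6563 -0.2112  0.4744] [ 0.0026  0.0003  0.0052  0.0044  0.0009  0.001  -0.0005]
1021.5 (312.8354187011719, 253.1660270690918) (34.38676071166992, 37.98250961303711) [ 0.4365 -0.3111  0.018 ]
173.0 (312.90420150756836, 253.09783554077148) (13.40962028503418, 16.829322814941406) [ 0.4366 -0.3112  0.018 ]
```

View pics/w3c.png

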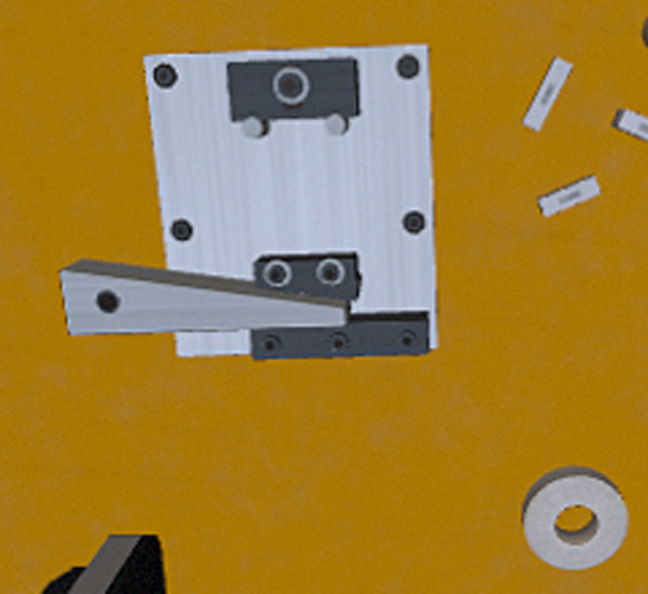

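Run:
```python
from h import *
go([.435,-.313,.07],-85);go([.435,-.313,.0],-85)
```

```text
shift [-15.4096   8.2222  26.0181] rot [ 0.0258 -0.2047  0.0899]
shift [-15.4346   8.219   33.0181] rot [ 0.0258 -0.2047  0.0899]
```

Request:
{"name": "jog_arm", "arguments": {
  "rows": [
    {"xyz": [-2.4, 1.3, 3.0], "fingers": 0},
    {"xyz": [-4.8, 2.6, 6.0], "fingers": 0},
    {"xyz": [-7.2, 3.9, 9.0], "fingers": 0},
    {"xyz": [-9.6, 5.2, 12.0], "fingers": 0},
    {"xyz": [-12, 6.5, 15], "fingers": 0}
  ]
}}

```text
$.rows[0]: bad value
```

Run:
```python
from h import *
state();go([.435,-.313,.07],-85);go([.435,-.313,.0],-85)
```

```text
t 3.9 tcp [ 0.5803 -0.2174  0.3307] xax [0.9961 0.0887 0.0036] yax [ 0.0887 -0.9961  0.0005] zax [ 0.0036 -0.0001 -1.    ] F [ 0.5137 -0.41   -0.9625] w 0.0853
shift [-15.4096   8.2222  26.0181] rot [ 0.0258 -0.2047  0.0899]
shift [-15.4346   8.219   33.0181] rot [ 0.0258 -0.2047  0.0899]
```

Request:
{"name": "jog_arm", "arguments": {
  "rows": [
    {"xyz": [-2.4, 1.3, 3.0], "delta_rot": [0, -0.2, 0], "fingers": 0},
    {"xyz": [-4.8, 2.6, 6.0], "delta_rot": [0, -0.2, 0], "fingers": 0},
    {"xyz": [-7.2, 3.9, 9.0], "delta_rot": [0, -0.2, 0], "fingers": 0},
    {"xyz": [-9.6, 5.2, 12.0], "delta_rot": [0, -0.2, 0], "fingers": 0},
    {"xyz": [-12, 6.5, 15], "delta_rot": [0, -0.2, 0], "fingers": 0}
  ]
}}

```text
clock: 4.32
tcp_pos: [0.4668, -0.2923, 0.1797]
orientation: [3.138, 0.143, 0.003]
contact_force: [0.2, -0.9, 0.1]
grip_width: 0.0855
```

Run:
```python
from h import *
state();go([.435,-.313,.07],-85);go([.435,-.313,.0],-85)
```

```text
t 4.32 tcp [ 0.4668 -0.2923  0.1797] xax [0.9958 0.0913 0.0017] yax [ 0.0913 -0.9958  0.0007] zax [ 0.0018 -0.0006 -1.    ] F [ 0.1801 -0.9122  0.1174] w 0.0855
shift [-3.374   1.7665 10.9648] rot [ 0.0413 -0.0993  0.2356]
shift [-3.3862  1.7614 17.9648] rot [ 0.0413 -0.0993  0.2356]
```

Request:
{"name": "jog_arm", "arguments": {
  "rows": [
    {"xyz": [-1.2, 0.6, 4.0], "delta_rot": [0, 0, 0.2], "fingers": 0},
    {"xyz": [-2.4, 1.2, 8.0], "delta_rot": [0, 0, 0.2], "fingers": 0},
    {"xyz": [-3.4, 1.7, 11.0], "delta_rot": [0, 0, 0.2], "fingers": 0},
    {"xyz": [-3.4, 1.75, 12], "delta_rot": [0, 0, 0.2], "fingers": 0},
    {"xyz": [-3.4, 1.75, 12], "delta_rot": [0, 0, 0.2], "fingers": 0}
  ]
}}

```text
clock: 4.73
tcp_pos: [0.4339, -0.3118, 0.0581]
orientation: [-3.137, -0.138, 0.002]
contact_force: [0.8, 0.3, 1.1]
grip_width: 0.0854
```

Run:
```python
from h import *
o=state();ci=imaging.camera_info("wrist");print(o["qvel"]);a=imaging.grab_frame("wrist");cv2.imwrite("pics/w4.png",a)
go([.435,-.313,.0],-85)
print(proj(ci,[.435,-.313,.018]),proj(ci,o["tcp_pos"]))
```

```text
t 4.73 tcp [ 0.4339 -0.3118  0.0581] xax [ 0.9961  0.0877 -0.0015] yax [ 0.0877 -0.9961 -0.0015] zax [-0.0016  0.0014 -1.    ] F [0.8031 0.2721 1.0831] w 0.0854
[-0.0355 -0.0509  0.0342 -0.0582  0.0278  0.0366 -0.0288]
shift [-0.0772  0.0524  5.9851] rot [ 0.0152 -0.0829  0.0832]
[[260.7014 227.262 ]] [[258.0074 261.7053]]
```

View pics/w4.png

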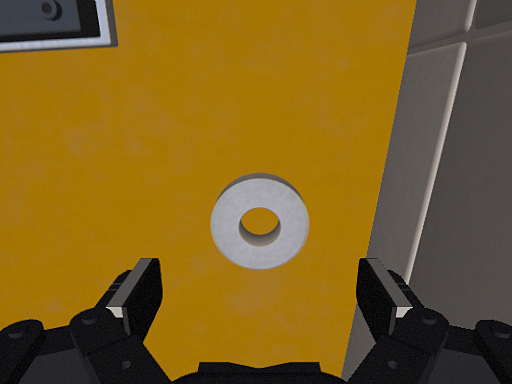

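Request:
{"name": "jog_arm", "arguments": {
  "rows": [
    {"xyz": [0.3, 0.1, 2.5], "delta_rot": [0, 0, 0], "fingers": 0},
    {"xyz": [0.3, 0.1, 4.5], "delta_rot": [0, 0, 0], "fingers": 0},
    {"xyz": [0.3, 0.1, 5.7], "delta_rot": [0, 0, 0], "fingers": 0},
    {"xyz": [0.3, 0.1, 5.8], "delta_rot": [0, 0, 0], "fingers": 0},
    {"xyz": [0.3, 0.1, 5.8], "delta_rot": [0, 0, 0], "fingers": 0}
  ],
  "grip_force": 50
}}

```text
clock: 5.2
tcp_pos: [0.44, -0.3131, 0.0028]
orientation: [3.138, 0.141, 0.004]
contact_force: [-1.5, -0.4, 1.2]
grip_width: 0.0855
```

Run:
```python
from h import *
o=state();ci=imaging.camera_info("wrist");a=imaging.grab_frame("wrist");cv2.imwrite("pics/w5.png",a)
```

```text
t 5.2 tcp [ 0.44   -0.3131  0.0028] xax [0.996  0.0896 0.0026] yax [ 0.0896 -0.996   0.0007] zax [ 0.0026 -0.0005 -1.    ] F [-1.4912 -0.3584  1.2103] w 0.0855
```

View pics/w5.png

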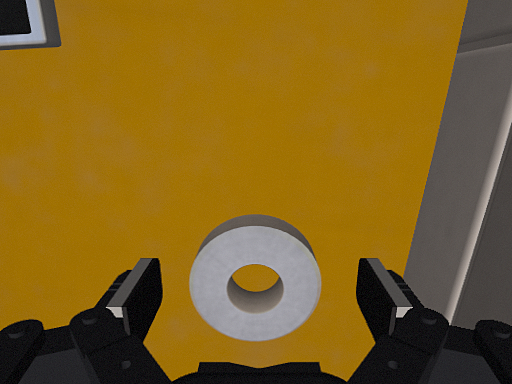

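Request:
{"name": "jog_arm", "arguments": {
  "rows": [
    {"xyz": [-0.1, 0, 0.2], "delta_rot": [0, 0, 0], "fingers": 0.3},
    {"xyz": [-0.1, 0, 0.2], "delta_rot": [0, 0, 0], "fingers": 1},
    {"xyz": [-0.1, 0, 0.2], "delta_rot": [0, 0, 0], "fingers": 1},
    {"xyz": [-0.1, 0, 0.2], "delta_rot": [0, 0, 0], "fingers": 1},
    {"xyz": [-0.1, 0, 0.2], "delta_rot": [0, 0, 0], "fingers": 1}
  ],
  "grip_force": 50
}}

```text
clock: 5.67
tcp_pos: [0.4396, -0.3137, 0.0026]
orientation: [3.138, 0.14, 0.008]
contact_force: [-0.9, 2.8, 11.5]
grip_width: 0.0553
```

Run:
```python
from h import *
o=state();ci=imaging.camera_info("wrist");a=imaging.grab_frame("wrist");cv2.imwrite("pics/w6.png",a)
```

```text
t 5.67 tcp [ 0.4396 -0.3137  0.0026] xax [0.996  0.0891 0.0049] yax [ 0.0891 -0.996   0.0011] zax [ 0.005  -0.0006 -1.    ] F [-0.888   2.7957 11.4983] w 0.0553
```

View pics/w6.png

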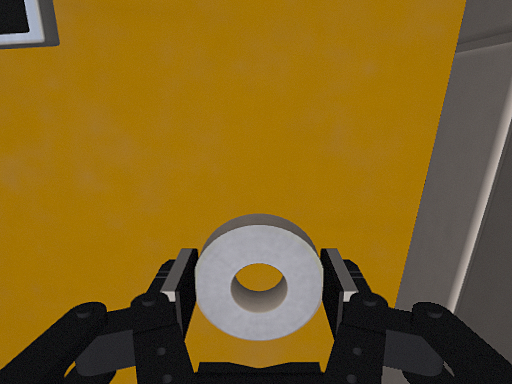

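Request:
{"name": "jog_arm", "arguments": {
  "rows": [
    {"xyz": [0, 0, -1], "delta_rot": [0, 0, 0], "fingers": 1},
    {"xyz": [0, 0, -3], "delta_rot": [0, 0, 0], "fingers": 1},
    {"xyz": [0, 0, -6], "delta_rot": [0, 0, 0], "fingers": 1},
    {"xyz": [0.5, -0.5, -9], "delta_rot": [0, 0, 0], "fingers": 1},
    {"xyz": [2, -2, -12], "delta_rot": [0, 0, 0], "fingers": 1}
  ],
  "grip_force": 60
}}

```text
clock: 6.13
tcp_pos: [0.4543, -0.2944, 0.1247]
orientation: [3.137, 0.13, 0.005]
contact_force: [-0.0, 0.4, -1.7]
grip_width: 0.0547
```

Run:
```python
from h import *
o=state(); go([.585,-.152,.15],-85); print(o["joints"])
```

```text
t 6.13 tcp [ 0.4543 -0.2944  0.1247] xax [0.9966 0.0829 0.0034] yax [ 0.0829 -0.9966  0.0024] zax [ 0.0036 -0.0021 -1.    ] F [-0.0385  0.4291 -1.6929] w 0.0547
shift [ 14.2129 -13.1059  -2.5116] rot [ 0.1361 -0.1928 -0.2462]
[-0.1102  0.482   0.7395  2.0124 -0.4472  0.8078 -0.5995]
```

Request:
{"name": "jog_arm", "arguments": {
  "rows": [
    {"xyz": [2.8, -2.6, -0.6], "delta_rot": [0, 0, 0], "fingers": 1},
    {"xyz": [5.7, -5.2, -1.2], "delta_rot": [0, 0, 0], "fingers": 1},
    {"xyz": [8.5, -7.8, -1.8], "delta_rot": [0, 0, 0], "fingers": 1},
    {"xyz": [11.4, -10.4, -2.4], "delta_rot": [0, 0, 0], "fingers": 1},
    {"xyz": [14.2, -13.1, -2.5], "delta_rot": [0.1, -0.2, -0.2], "fingers": 1}
  ]
}}

```text
clock: 6.55
tcp_pos: [0.5862, -0.1508, 0.1518]
orientation: [3.138, 0.135, 0.003]
contact_force: [0.6, -0.9, -2.5]
grip_width: 0.0551
```

Request:
{"name": "jog_arm", "arguments": {
  "rows": [
    {"xyz": [0, 0, 0], "delta_rot": [0, 0, 0], "fingers": 1},
    {"xyz": [0, 0, 0], "delta_rot": [0, 0, 0], "fingers": 1},
    {"xyz": [0, 0, 0], "delta_rot": [0, 0, 0], "fingers": 1},
    {"xyz": [0, 0, 0], "delta_rot": [0, 0, 0], "fingers": 1},
    {"xyz": [0, 0, 0], "delta_rot": [0, 0, 0], "fingers": 1}
  ]
}}

```text
clock: 6.97
tcp_pos: [0.5849, -0.1523, 0.152]
orientation: [3.138, 0.131, 0.002]
contact_force: [-0.2, -0.2, -1.9]
grip_width: 0.055
```

Run:
```python
from h import *
import pickle
o=state();ci=imaging.camera_info("wrist");a=imaging.grab_frame("wrist");cv2.imwrite("pics/w7.png",a);cv2.imwrite("pics/w7c.png",cv2.resize(a[0:300,80:380],None,fx=2,fy=2,interpolation=cv2.INTER_CUBIC))
pickle.dump((o,ci),open("w7.pkl","wb"));print(o["qvel"])
```

```text
t 6.97 tcp [ 0.5849 -0.1523  0.152 ] xax [0.9965 0.0831 0.0012] yax [ 0.0831 -0.9965  0.0012] zax [ 0.0013 -0.001  -1.    ] F [-0.1722 -0.2254 -1.9462] w 0.055
[ 0.0032  0.0029 -0.0039 -0.0033 -0.0036  0.0016 -0.0018]
```

View pics/w7c.png

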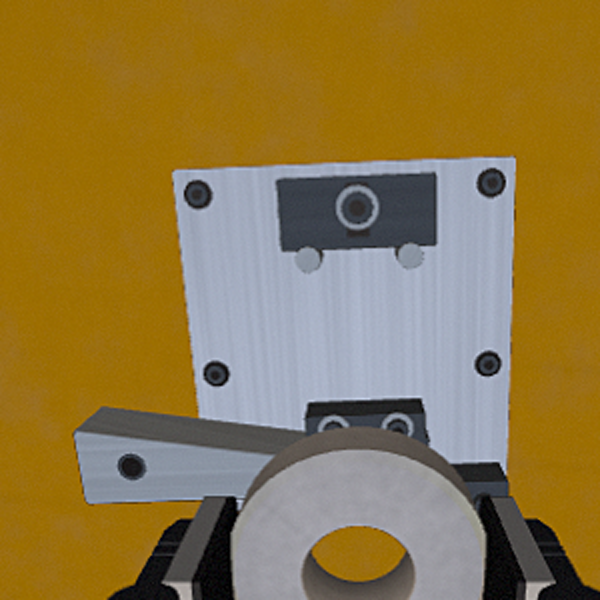

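Run:
```python
from h import *
import pickle
from scipy.optimize import least_squares
o,ci=pickle.load(open("w7.pkl","rb"))
f=lambda p:np.array([80+p[0]/2,p[1]/2])
obs=[("p",(308,259)),("p2",(410,256)),("TL",(173,170)),("TR",(516,156)),("J1",(307,413)),("J2",(424,410))]
def model(v):
    x,y,a,s,e=v;c,sn=np.cos(a),np.sin(a)
    L=np.array([[28+s,19.5,35.5],[28+s,-19.5,35.5],[e,69,12],[e,-69,12],[-36,25,33.5],[-36,-25,33.5]])/1000
    return np.c_[x+c*L[:,0]-sn*L[:,1],y+sn*L[:,0]+c*L[:,1],L[:,2]]
O=np.array([f(p) for _,p in obs])
def res(v): return (proj(ci,model(v))-O).ravel()
s=least_squares(res,[.6,-.15,.09,0,66]);print(s.x,np.degrees(s.x[2]),res(s.x).reshape(-1,2))
# raw back-projection
for (n,p),z in zip(obs,[.0355,.0355,.012,.012,.0335,.0335]): print(n,onz(ci,f(p),z))
for p in [(198,193),(491,182),(215,373),(488,364)]: print("screw",onz(ci,f(p),.012))
# held ring: fit
a=cv2.imread("pics/w7.png")
for zz in (.015,.018,.021):
    P=onz(ci,(259,288),o["tcp_pos"][2]+zz);T=R.from_rotvec(o["orientation"]);print(zz,T.inv().apply(P-o["tcp_pos"]))
cv2.imwrite("pics/w7d.png",cv2.resize(a[200:360,170:350],None,fx=3.3,fy=3.3,interpolation=cv2.INTER_CUBIC))
```

```text
[ 0.6087 -0.151   0.1408 -1.4706 61.819 ] 8.069317052570158 [[-2.2033  0.8421]
 [-1.9858 -0.5945]
 [ 2.6742  1.5166]
 [ 3.5358 -1.782 ]
 [-2.1001  0.9626]
 [ 0.2842 -0.786 ]]
p [ 0.633  -0.1296  0.0355]
p2 [ 0.6373 -0.1681  0.0355]
TL [ 0.6612 -0.0718  0.012 ]
TR [ 0.678 -0.208  0.012]
J1 [ 0.5705 -0.1329  0.0335]
J2 [ 0.5758 -0.1806  0.0335]
screw [ 0.6531 -0.082   0.012 ]
screw [ 0.6672 -0.1994  0.012 ]
screw [ 0.578  -0.0906  0.012 ]
screw [ 0.5921 -0.2088  0.012 ]
0.015 [-0.0048  0.0005 -0.015 ]
0.018 [-0.0029  0.0005 -0.018 ]
0.021 [-0.001   0.0005 -0.021 ]
```

View pics/w7d.png

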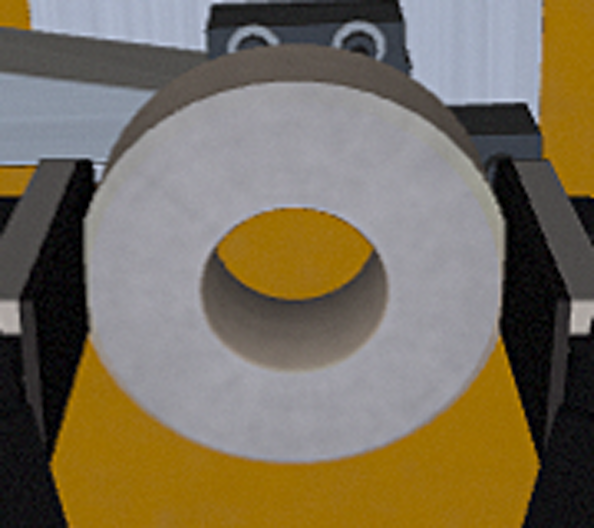

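Run:
```python
from h import *
go([.6085,-.1522,.050],-83.2)
```

```text
shift [ 2.3165  0.1881 10.1984] rot [ 0.0619 -0.0788 -2.0262]
```

Request:
{"name": "jog_arm", "arguments": {
  "rows": [
    {"xyz": [1.2, 0.1, 2], "delta_rot": [0, 0, -1], "fingers": 1},
    {"xyz": [2.3, 0.2, 5], "delta_rot": [0, 0, -2], "fingers": 1},
    {"xyz": [2.3, 0.2, 8], "delta_rot": [0, 0, -2], "fingers": 1},
    {"xyz": [2.3, 0.2, 10.2], "delta_rot": [0, 0, -2], "fingers": 1},
    {"xyz": [2.3, 0.2, 10.2], "delta_rot": [0, 0, -2], "fingers": 1}
  ]
}}

```text
clock: 7.43
tcp_pos: [0.6046, -0.152, 0.0455]
orientation: [-3.135, -0.184, 0.01]
contact_force: [-1.9, -0.5, -2.4]
grip_width: 0.055
```

Request:
{"name": "jog_arm", "arguments": {
  "rows": [
    {"xyz": [0, 0, 0], "delta_rot": [0, 0, 0], "fingers": 1},
    {"xyz": [0, 0, 0], "delta_rot": [0, 0, 0], "fingers": 1},
    {"xyz": [0, 0, 0], "delta_rot": [0, 0, 0], "fingers": 1},
    {"xyz": [0, 0, 0], "delta_rot": [0, 0, 0], "fingers": 1},
    {"xyz": [0, 0, 0], "delta_rot": [0, 0, 0], "fingers": 1}
  ]
}}

```text
clock: 7.85
tcp_pos: [0.6055, -0.1522, 0.0469]
orientation: [-3.136, -0.184, 0.007]
contact_force: [0.5, 0.0, -1.7]
grip_width: 0.0549
```

Run:
```python
from h import *
import pickle
o=state();ci=imaging.camera_info("wrist");a=imaging.grab_frame("wrist");cv2.imwrite("pics/w8.png",a);cv2.imwrite("pics/w8c.png",cv2.resize(a[60:380,100:400],None,fx=1.8,fy=1.8,interpolation=cv2.INTER_CUBIC))
pickle.dump((o,ci),open("w8.pkl","wb"));print(o["qvel"])
```

```text
t 7.85 tcp [ 0.6055 -0.1522  0.0469] xax [ 0.9932  0.1167 -0.0043] yax [ 0.1167 -0.9932 -0.0007] zax [-0.0043  0.0002 -1.    ] F [ 0.5231  0.0416 -1.744 ] w 0.0549
[-0.0007  0.0042 -0.0061  0.0036  0.0001 -0.0036  0.0001]
```

View pics/w8c.png

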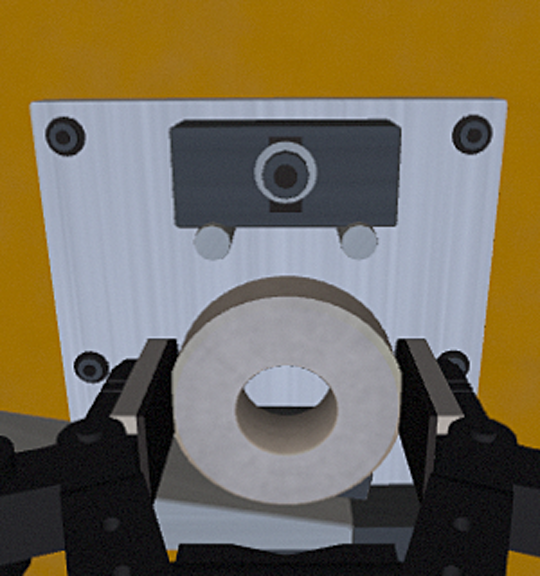

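```bash
python3 - <<'E'
from h import *
import pickle
o,ci=pickle.load(open("w8.pkl","rb"))
f=lambda p:np.array([100+p[0]/1.8,60+p[1]/1.8])
A=onz(ci,f((212.5,242)),.0355);B=onz(ci,f((359.5,242)),.0355);print(A,B,np.linalg.norm(A-B))
m=(A+B)/2;d=(A-B)[:2];d/=np.linalg.norm(d);ax=np.array([d[1],-d[0]]);print("yaw",np.degrees(np.arctan2(ax[1],ax[0])))
# ring top center
rc=onz(ci,f((287,424)),o["tcp_pos"][2]+.0154);print("ring",rc,"rel pins mid (x,y):",(rc-m)[:2]@ax,(rc-m)[:2]@d)
for p in [(212.5,424),(173,400),(400,400)]: pass
print("plate far corners",onz(ci,f((31,101)),.012),onz(ci,f((506,101)),.012))
T=R.from_rotvec(o["orientation"]);print("ring in tool",T.inv().apply(rc-o["tcp_pos"]))
print("nest pred",.6089-.1525); N=np.array([.6089,-.1525]);print("ring rel nest",(rc[:2]-N)@ax,(rc[:2]-N)@d)
go([.6085,-.1522,.0466],-83.2)
E
python3 crop.py pics/w8.png 180 200 340 360 3.7 pics/w8d.png
```

```text
[ 0.6329 -0.1296  0.0355] [ 0.6375 -0.1685  0.0355] 0.03914016270373685
yaw 6.821895489823611
ring [ 0.5973 -0.1539  0.0623] rel pins mid (x,y): -0.03819613067619901 -0.00029243422595068253
plate far corners [ 0.6615 -0.0719  0.012 ] [ 0.6776 -0.2075  0.012 ]
ring in tool [-0.0084  0.0007 -0.0154]
nest pred 0.45640000000000003
ring rel nest -0.011660951393560546 1.5555960189759648e-05
shift [ 0.3133  0.0508 -0.0025] rot [-0.0527  0.269  -0.0904]
```

View pics/w8d.png

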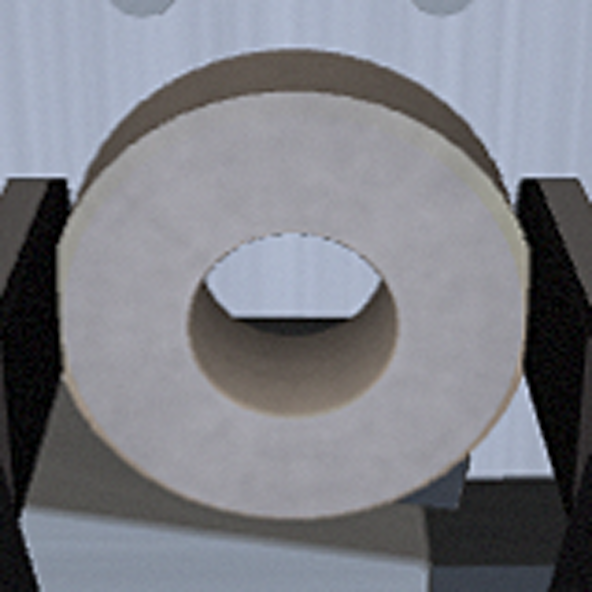

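Run:
```python
from h import *
import pickle
o,ci=pickle.load(open("w8.pkl","rb"))
ax=np.array([.9929,.1188]);d=np.array([-.1188,.9929]);m=np.array([.6352,-.1490])
J=onz(ci,(259,285.7),.012);print("jaw front",J,"rel pins mid",(J[:2]-m)@ax)
rc=onz(ci,(259.2,288.6),o["tcp_pos"][2]+.0154);print("ring",rc,(rc[:2]-m)@ax,(rc[:2]-m)@d)
print(R.from_rotvec(o["orientation"]).inv().apply(rc-o["tcp_pos"]))
```

```text
jaw front [ 0.5707 -0.1567  0.012 ] rel pins mid -0.06499893083140892
ring [ 0.6008 -0.1533  0.0623] -0.034667377765730346 -0.00022962957778538558
[-0.0049  0.0006 -0.0154]
```

Request:
{"name": "jog_arm", "arguments": {
  "rows": [
    {"xyz": [0.3, 0, 0], "delta_rot": [0, 0.25, 0], "fingers": 1},
    {"xyz": [0.3, 0, 0.3], "delta_rot": [0, 0.25, 0], "fingers": 1},
    {"xyz": [0.3, 0, 0.8], "delta_rot": [0, 0.25, 0], "fingers": 1},
    {"xyz": [0.3, 0, 1.3], "delta_rot": [0, 0.25, 0], "fingers": 1},
    {"xyz": [0.3, 0, 1.3], "delta_rot": [0, 0.25, 0], "fingers": 1}
  ]
}}

```text
clock: 8.32
tcp_pos: [0.6073, -0.1513, 0.0322]
orientation: [-3.135, -0.184, 0.004]
contact_force: [0.4, -0.3, -2.6]
grip_width: 0.0549
```

Run:
```python
from h import *
import pickle
o=state();ci=imaging.camera_info("wrist");a=imaging.grab_frame("wrist");cv2.imwrite("pics/w9.png",a);cv2.imwrite("pics/w9c.png",cv2.resize(a[120:380,130:390],None,fx=2.2,fy=2.2,interpolation=cv2.INTER_CUBIC))
pickle.dump((o,ci),open("w9.pkl","wb"))
go([.6087,-.1520,.015],-83.2)
```

```text
t 8.32 tcp [ 0.6073 -0.1513  0.0322] xax [ 0.9931  0.117  -0.0024] yax [ 0.117  -0.9931 -0.0016] zax [-0.0025  0.0013 -1.    ] F [ 0.4428 -0.3105 -2.6325] w 0.0549
shift [0.1174 0.0663 1.7601] rot [-0.081   0.12   -0.0902]
```

View pics/w9c.png

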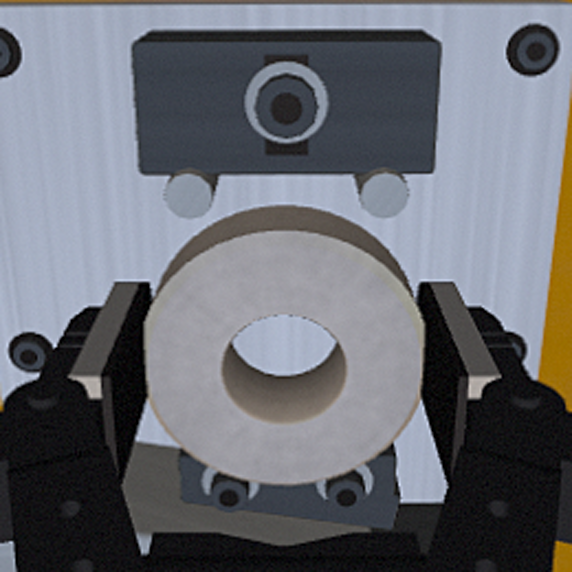

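Request:
{"name": "jog_arm", "arguments": {
  "rows": [
    {"xyz": [0.1, 0, 0.4], "delta_rot": [0, 0.1, 0], "fingers": 1},
    {"xyz": [0.1, 0, 0.8], "delta_rot": [0, 0.1, 0], "fingers": 1},
    {"xyz": [0.1, 0, 1.2], "delta_rot": [0, 0.1, 0], "fingers": 1},
    {"xyz": [0.1, 0, 1.5], "delta_rot": [0, 0.1, 0], "fingers": 1},
    {"xyz": [0.1, 0, 1.5], "delta_rot": [0, 0.1, 0], "fingers": 1}
  ]
}}

```text
clock: 8.78
tcp_pos: [0.6079, -0.1512, 0.0167]
orientation: [-3.134, -0.184, 0.003]
contact_force: [1.2, 0.7, -2.4]
grip_width: 0.0549
```

Run:
```python
from h import *
import pickle
o=state();ci=imaging.camera_info("wrist");a=imaging.grab_frame("wrist");cv2.imwrite("pics/w10.png",a);cv2.imwrite("pics/w10c.png",cv2.resize(a[120:380,130:390],None,fx=2.2,fy=2.2,interpolation=cv2.INTER_CUBIC))
pickle.dump((o,ci),open("w10.pkl","wb"))
go([.6087,-.1520,.0146],-83.2)
```

```text
t 8.78 tcp [ 0.6079 -0.1512  0.0167] xax [ 0.9931  0.1169 -0.0016] yax [ 0.1169 -0.9931 -0.0018] zax [-0.0018  0.0016 -1.    ] F [ 1.1695  0.6768 -2.3716] w 0.0549
shift [0.0497 0.0796 0.2484] rot [-0.0937  0.0702 -0.087 ]
```

View pics/w10c.png

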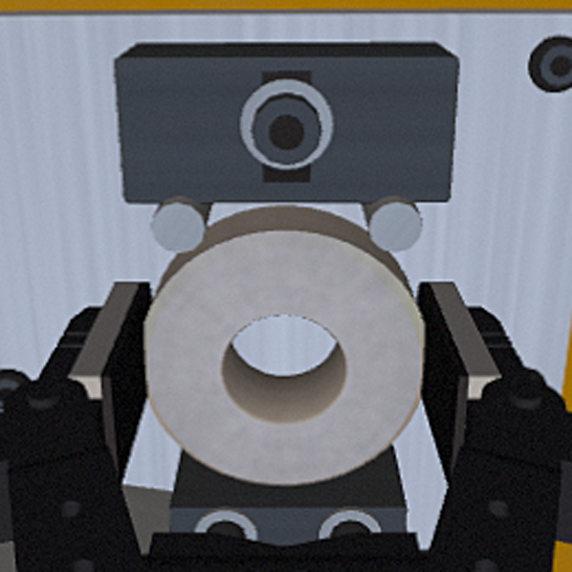

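Request:
{"name": "jog_arm", "arguments": {
  "rows": [
    {"xyz": [0, 0, 0.1], "delta_rot": [0, 0, 0], "fingers": 1},
    {"xyz": [0, 0, 0.2], "delta_rot": [0, 0, 0], "fingers": 1},
    {"xyz": [0, 0, 0.2], "delta_rot": [0, 0, 0], "fingers": 1},
    {"xyz": [0, 0, 0.25], "delta_rot": [0, 0, 0], "fingers": 1},
    {"xyz": [0, 0, 0.25], "delta_rot": [0, 0, 0], "fingers": 1}
  ]
}}

```text
clock: 9.25
tcp_pos: [0.6082, -0.1513, 0.015]
orientation: [-3.135, -0.184, 0.002]
contact_force: [-0.8, 1.5, 1.6]
grip_width: 0.0546
```

Request:
{"name": "jog_arm", "arguments": {
  "rows": [
    {"xyz": [0, 0, 0], "delta_rot": [0, 0, 0], "fingers": 0.6},
    {"xyz": [0, 0, 0], "delta_rot": [0, 0, 0], "fingers": 0.2},
    {"xyz": [0, 0, 0], "delta_rot": [0, 0, 0], "fingers": 0},
    {"xyz": [0, 0, 0], "delta_rot": [0, 0, 0], "fingers": 0},
    {"xyz": [0, 0, 0], "delta_rot": [0, 0, 0], "fingers": 0}
  ]
}}

```text
clock: 9.67
tcp_pos: [0.6084, -0.1514, 0.0151]
orientation: [-3.135, -0.184, 0.001]
contact_force: [-1.0, 0.2, -0.6]
grip_width: 0.0853
```

Request:
{"name": "jog_arm", "arguments": {
  "rows": [
    {"xyz": [0, 0, -1], "delta_rot": [0, 0, 0], "fingers": 0},
    {"xyz": [0, 0, -3], "delta_rot": [0, 0, 0], "fingers": 0},
    {"xyz": [0, 0, -6], "delta_rot": [0, 0, 0], "fingers": 0},
    {"xyz": [0, 0, -9], "delta_rot": [0, 0, 0], "fingers": 0},
    {"xyz": [0, 0, -12], "delta_rot": [0, 0, 0], "fingers": 0}
  ]
}}

```text
clock: 10.08
tcp_pos: [0.6082, -0.1518, 0.137]
orientation: [-3.135, -0.183, 0.001]
contact_force: [1.6, 0.2, 0.1]
grip_width: 0.0851
```

Run:
```python
from h import *
import pickle
o=state();ci=imaging.camera_info("wrist");a=imaging.grab_frame("wrist");cv2.imwrite("pics/w11.png",a);print(o["qvel"])
pickle.dump((o,ci),open("w11.pkl","wb"))
```

```text
t 10.08 tcp [ 0.6082 -0.1518  0.137 ] xax [ 0.9932  0.1163 -0.0008] yax [ 0.1163 -0.9932 -0.0014] zax [-0.0009  0.0013 -1.    ] F [1.5666 0.1714 0.1486] w 0.0851
[-0.251  -0.4389  0.342  -0.2284  0.363   0.613  -0.2704]
```

View pics/w11.png

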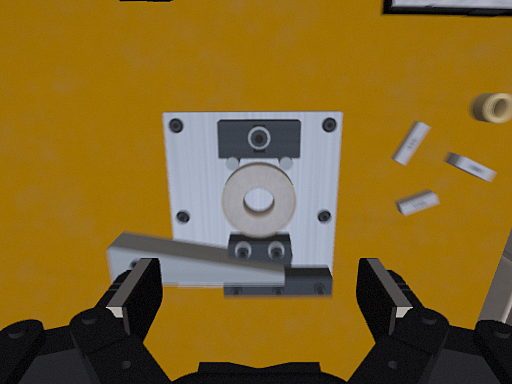

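Run:
```python
from h import *
state();go([.58,.12,.26],-90)
```

```text
t 10.13 tcp [ 0.6115 -0.1534  0.1431] xax [0.9933 0.1157 0.0078] yax [ 0.1157 -0.9933  0.0008] zax [ 0.0078  0.0001 -1.    ] F [ 1.1016 -1.6952  2.9751] w 0.0853
shift [  0.1196 -27.5074 -11.7123] rot [ 0.0187 -0.4482  6.6416]
```

Request:
{"name": "jog_arm", "arguments": {
  "rows": [
    {"xyz": [0, -3.8, -1.6], "delta_rot": [0, 0, 2], "fingers": 0},
    {"xyz": [0, -7.6, -3.2], "delta_rot": [0, 0, 4], "fingers": 0},
    {"xyz": [0, -11.4, -4.8], "delta_rot": [0, 0, 6.6], "fingers": 0},
    {"xyz": [0, -15.2, -6.4], "delta_rot": [0, 0, 6.6], "fingers": 0},
    {"xyz": [0, -19, -8], "delta_rot": [0, -0.4, 6.6], "fingers": 0}
  ]
}}

```text
clock: 10.55
tcp_pos: [0.5882, 0.0368, 0.2243]
orientation: [-3.141, 0.0, -0.002]
contact_force: [1.5, -0.4, -0.3]
grip_width: 0.0855
```

Request:
{"name": "jog_arm", "arguments": {
  "rows": [
    {"xyz": [0, -3.6, -1.6], "delta_rot": [0, 0, 0], "fingers": 0},
    {"xyz": [0, -7, -2], "delta_rot": [0, 0, 0], "fingers": 0},
    {"xyz": [0, -8, -2], "delta_rot": [0, 0, 0], "fingers": 0},
    {"xyz": [0, -8, -2], "delta_rot": [0, 0, 0], "fingers": 0},
    {"xyz": [0, -8, -2], "delta_rot": [0, 0, 0], "fingers": 0}
  ]
}}

```text
clock: 10.97
tcp_pos: [0.5879, 0.1164, 0.2444]
orientation: [3.141, 0.001, 0.002]
contact_force: [0.1, -1.1, -0.7]
grip_width: 0.0853
```

Run:
```python
from h import *
import pickle
o=state();ci=imaging.camera_info("wrist");a=imaging.grab_frame("wrist");cv2.imwrite("pics/w12.png",a);print(o["qvel"],o["joints"])
pickle.dump((o,ci),open("w12.pkl","wb"))
for q in ["hammer_grip","hammer_face"]:
    for d in imaging.tip_of("wrist",q)[:2]: print(q,d["position"],d["conf"],onz(ci,d["position"],.0125))
```

```text
t 10.97 tcp [0.5879 0.1164 0.2444] xax [1.     0.0004 0.0011] yax [ 0.0004 -1.      0.0004] zax [ 0.0011 -0.0004 -1.    ] F [ 0.0709 -1.0646 -0.6739] w 0.0853
[ 0.0358 -0.0008  0.0271  0.0183  0.0051 -0.0036  0.0016] [-0.9199  0.4394  0.8409  1.77   -0.3641  1.0949 -1.5267]
hammer_grip [247.7, 202.4] 0.77 [0.5415 0.1295 0.0125]
hammer_grip [500.2, 145.3] 0.75 [ 0.6099 -0.1562  0.0125]
hammer_face [284.3, 165.9] 0.77 [0.5851 0.0876 0.0125]
```

View pics/w12.png

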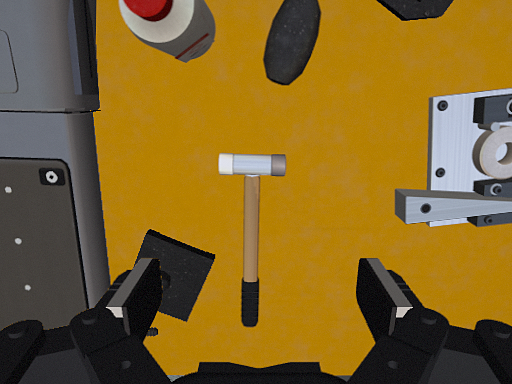

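Run:
```python
from h import *
import pickle
a=imaging.grab_frame("scene");cv2.imwrite("pics/s1.png",a)
b=imaging.grab_frame("top");cv2.imwrite("pics/t1.png",b)
o,ci=pickle.load(open("w12.pkl","rb"))
A=onz(ci,(251.3,185),.0225);B=onz(ci,(250,270),.0225);print(A,B,np.degrees(np.arctan2((A-B)[1],(A-B)[0])))
print("head ends",onz(ci,(219,164),.0125),onz(ci,(286,165),.0125))
```

```text
[0.5653 0.1249 0.0225] [0.4581 0.127  0.0225] -1.146776820602253
head ends [0.5872 0.1616 0.0125] [0.5861 0.0857 0.0125]
```

View pics/s1.png

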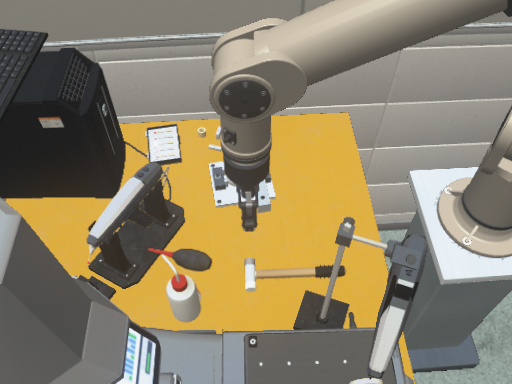

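View pics/t1.png

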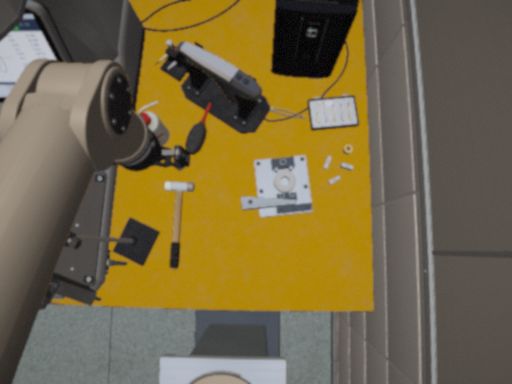

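```bash
python3 crop.py pics/w12.png 190 140 320 340 3 pics/w12c.png
```

```text
(no output)
```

View pics/w12c.png

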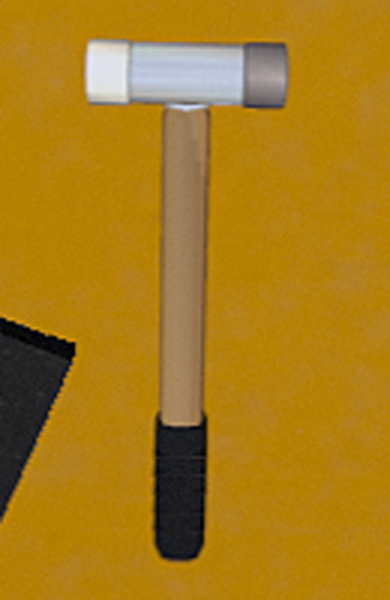

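Run:
```python
from h import *
state();go([.5416,.1252,.06],-91)
```

```text
t 11.22 tcp [0.5882 0.1146 0.2443] xax [ 1.     -0.0035  0.001 ] yax [-0.0035 -1.      0.0003] zax [ 0.001  -0.0003 -1.    ] F [-0.3937 -0.4564  0.1581] w 0.0851
shift [-4.6798 -1.0467 18.4202] rot [ 0.0148 -0.0566  0.798 ]
```

Request:
{"name": "jog_arm", "arguments": {
  "rows": [
    {"xyz": [-1.2, -0.3, 4], "delta_rot": [0, 0, 0.8], "fingers": 0},
    {"xyz": [-2.4, -0.6, 8], "delta_rot": [0, 0, 0.8], "fingers": 0},
    {"xyz": [-3.6, -0.9, 12], "delta_rot": [0, 0, 0.8], "fingers": 0},
    {"xyz": [-4.7, -1.05, 16], "delta_rot": [0, 0, 0.8], "fingers": 0},
    {"xyz": [-4.7, -1.05, 18.4], "delta_rot": [0, 0, 0.8], "fingers": 0}
  ]
}}

```text
clock: 11.63
tcp_pos: [0.5371, 0.1242, 0.0565]
orientation: [3.14, -0.029, -0.008]
contact_force: [-0.8, 0.3, -0.3]
grip_width: 0.0854
```

Request:
{"name": "jog_arm", "arguments": {
  "rows": [
    {"xyz": [0, 0, 0], "delta_rot": [0, 0, 0], "fingers": 0.3},
    {"xyz": [0, 0, 0], "delta_rot": [0, 0, 0], "fingers": 0.3},
    {"xyz": [0, 0, 0], "delta_rot": [0, 0, 0], "fingers": 0.3},
    {"xyz": [0, 0, 0], "delta_rot": [0, 0, 0], "fingers": 0.3},
    {"xyz": [0, 0, 0], "delta_rot": [0, 0, 0], "fingers": 0.3}
  ]
}}

```text
clock: 12.05
tcp_pos: [0.5389, 0.1244, 0.0583]
orientation: [3.141, -0.029, -0.003]
contact_force: [0.7, -0.4, -0.3]
grip_width: 0.0598
```

Run:
```python
from h import *
import pickle
o=state();ci=imaging.camera_info("wrist");a=imaging.grab_frame("wrist");cv2.imwrite("pics/w13.png",a);print(o["qvel"])
pickle.dump((o,ci),open("w13.pkl","wb"))
go([.5416,.1252,.004],-91)
```

```text
t 12.05 tcp [0.5389 0.1244 0.0583] xax [ 0.9998 -0.0188 -0.0017] yax [-0.0188 -0.9998  0.0004] zax [-0.0017 -0.0004 -1.    ] F [ 0.7136 -0.4179 -0.2806] w 0.0598
[-0.0011  0.0048 -0.0076  0.0074 -0.0016 -0.0012  0.003 ]
shift [ 0.3139 -0.078   5.4088] rot [ 0.0251  0.1255 -0.0604]
```

View pics/w13.png

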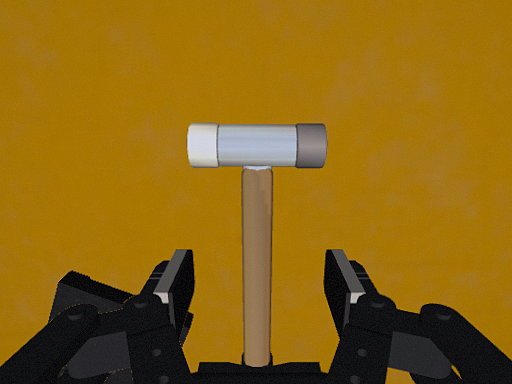

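Run:
```python
from h import *
import pickle
o,ci=pickle.load(open("w13.pkl","rb"))
for z in (.0125,.02): print(onz(ci,(257.5,145.5),z),onz(ci,(188,145.5),z),onz(ci,(327,146),z))
print(onz(ci,(257.5,200),.0225),onz(ci,(257.5,300),.0225))
```

```text
[0.587  0.124  0.0125] [0.5877 0.1631 0.0125] [0.5861 0.085  0.0125]
[0.5882 0.1239 0.02  ] [0.5888 0.1614 0.02  ] [0.5873 0.0864 0.02  ]
[0.5581 0.1245 0.0225] [0.4932 0.1257 0.0225]
```

Request:
{"name": "jog_arm", "arguments": {
  "rows": [
    {"xyz": [0.3, 0, 2], "delta_rot": [0, 0.1, 0], "fingers": 0.3},
    {"xyz": [0.3, 0, 4], "delta_rot": [0, 0.1, 0], "fingers": 0.3},
    {"xyz": [0.3, 0, 5], "delta_rot": [0, 0.1, 0], "fingers": 0.3},
    {"xyz": [0.3, 0, 5.4], "delta_rot": [0, 0.1, 0], "fingers": 0.3},
    {"xyz": [0.3, 0, 5.4], "delta_rot": [0, 0.1, 0], "fingers": 0.3}
  ]
}}

```text
clock: 12.52
tcp_pos: [0.5412, 0.1243, 0.0038]
orientation: [3.141, -0.029, -0.002]
contact_force: [-0.2, 0.2, 0.1]
grip_width: 0.0599
```

Run:
```python
from h import *
state();go([.542,.1248,.004],-91)
```

```text
t 12.52 tcp [0.5412 0.1243 0.0038] xax [ 0.9998 -0.0186 -0.0013] yax [-0.0186 -0.9998  0.0008] zax [-0.0013 -0.0008 -1.    ] F [-0.2279  0.1966  0.1332] w 0.0599
shift [ 0.0786 -0.0564 -0.0159] rot [ 0.0462  0.0736 -0.0666]
```

Request:
{"name": "jog_arm", "arguments": {
  "rows": [
    {"xyz": [0, 0, 0], "delta_rot": [0, 0, 0], "fingers": 0.6},
    {"xyz": [0, 0, 0], "delta_rot": [0, 0, 0], "fingers": 1},
    {"xyz": [0, 0, 0], "delta_rot": [0, 0, 0], "fingers": 1},
    {"xyz": [0, 0, 0], "delta_rot": [0, 0, 0], "fingers": 1},
    {"xyz": [0, 0, 0], "delta_rot": [0, 0, 0], "fingers": 1}
  ],
  "grip_force": 100
}}

```text
clock: 12.93
tcp_pos: [0.5418, 0.1245, 0.0049]
orientation: [-3.141, 0.03, 0.0]
contact_force: [-1.4, -0.0, 6.6]
grip_width: 0.0158
```

Request:
{"name": "jog_arm", "arguments": {
  "rows": [
    {"xyz": [0, 0, 0], "delta_rot": [0, 0, 0], "fingers": 1},
    {"xyz": [0, 0, -1], "delta_rot": [0, 0, 0], "fingers": 1},
    {"xyz": [0, 0, -3], "delta_rot": [0, 0, 0], "fingers": 1},
    {"xyz": [0, 0, -5], "delta_rot": [0, 0, 0], "fingers": 1},
    {"xyz": [0, 0, -6], "delta_rot": [0, 0, 0], "fingers": 1}
  ]
}}

```text
clock: 13.35
tcp_pos: [0.5427, 0.1245, 0.0672]
orientation: [-3.141, 0.03, -0.003]
contact_force: [1.3, -0.2, -2.5]
grip_width: 0.0157
```

Run:
```python
from h import *
import pickle
o=state();ci=imaging.camera_info("wrist");a=imaging.grab_frame("wrist");cv2.imwrite("pics/w14.png",a);print(o["qvel"])
pickle.dump((o,ci),open("w14.pkl","wb"))
go([.54,.10,.1],-83.2)
```

```text
t 13.35 tcp [0.5427 0.1245 0.0672] xax [ 0.9998 -0.0192  0.002 ] yax [-0.0192 -0.9998 -0.0009] zax [ 0.002   0.0009 -1.    ] F [ 1.3221 -0.1561 -2.5437] w 0.0157
[-0.1292 -0.158   0.1592 -0.0375  0.1492  0.1844 -0.1146]
shift [-0.2914  2.4755 -3.1865] rot [-0.0946 -0.2251 -7.8939]
```

View pics/w14.png

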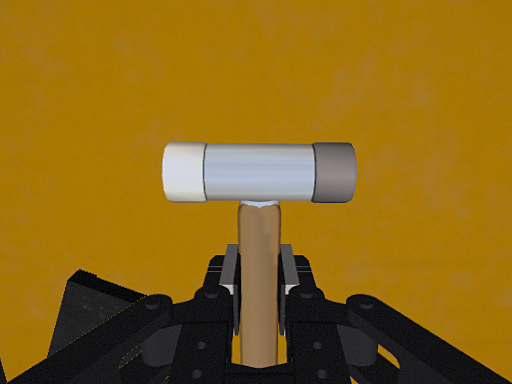

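Run:
```python
from h import *
import pickle
o,ci=pickle.load(open("w7.pkl","rb"))
f=lambda p:np.array([80+p[0]/2,p[1]/2])
A=onz(ci,f((75,432)),.044);B=onz(ci,f((87,504)),.044);print(A,B,np.linalg.norm(A-B),(A+B)/2)
N=np.array([.6089,-.1525]);ax=np.array([.9929,.1188]);d=np.array([-.1188,.9929])
m=((A+B)/2)[:2];print("clamp frame",(m-N)@ax,(m-N)@d,[( (q[:2]-N)@ax,(q[:2]-N)@d) for q in (A,B)])
print(onz(ci,f((103,407)),.012))
o,ci=pickle.load(open("w14.pkl","rb"));T=R.from_rotvec(o["orientation"])
for p in [(356,172),(162.5,172),(259.5,172)]:
    P=onz(ci,p,o["tcp_pos"][2]+.0076);print("hammer in tool",T.inv().apply(P-o["tcp_pos"]))
```

```text
[ 0.5582 -0.0414  0.044 ] [ 0.5266 -0.045   0.044 ] 0.03178945290693211 [ 0.5424 -0.0432  0.044 ]
clamp frame -0.053012969433710665 0.1163866775002661 [(np.float64(-0.03711873606424387), np.float64(0.11630579729720474)), (np.float64(-0.06890720280317746), np.float64(0.11646755770332747))]
[ 0.5581 -0.0411  0.012 ]
hammer in tool [ 0.0454  0.0405 -0.0075]
hammer in tool [ 0.0453 -0.0396 -0.0075]
hammer in tool [ 0.0453  0.0006 -0.0075]
```

Run:
```python
from h import *
state();go([.4884,.0284,.05],-83.2)
```

```text
t 13.4 tcp [0.5435 0.1248 0.0682] xax [ 0.9998 -0.0191  0.0038] yax [-0.0191 -0.9998 -0.0019] zax [ 0.0038  0.0018 -1.    ] F [ 0.3529  0.2287 -0.4962] w 0.0157
shift [-5.3328  9.7423  1.7804] rot [-0.0946 -0.2251 -7.8939]
```

Request:
{"name": "jog_arm", "arguments": {
  "rows": [
    {"xyz": [-1.8, 3.3, 0.4], "delta_rot": [0, 0, -3], "fingers": 1},
    {"xyz": [-3.6, 6.6, 0.8], "delta_rot": [0, -0.2, -6], "fingers": 1},
    {"xyz": [-5.3, 9.7, 1.2], "delta_rot": [0, -0.2, -7.9], "fingers": 1},
    {"xyz": [-5.3, 9.7, 1.8], "delta_rot": [0, -0.2, -7.9], "fingers": 1},
    {"xyz": [-5.3, 9.7, 1.8], "delta_rot": [0, -0.2, -7.9], "fingers": 1}
  ]
}}

```text
clock: 13.82
tcp_pos: [0.4867, 0.0268, 0.049]
orientation: [-3.135, -0.179, 0.003]
contact_force: [0.4, 0.9, -2.7]
grip_width: 0.0158
```

Run:
```python
from h import *
import pickle
o=state();ci=imaging.camera_info("wrist");a=imaging.grab_frame("wrist");cv2.imwrite("pics/w15.png",a);print(o["qvel"])
pickle.dump((o,ci),open("w15.pkl","wb"))
go([.4884,.0284,.0234],-83.2)
```

```text
t 13.82 tcp [0.4867 0.0268 0.049 ] xax [ 0.9935  0.1141 -0.002 ] yax [ 0.1141 -0.9935 -0.0016] zax [-0.0021  0.0013 -1.    ] F [ 0.4458  0.9104 -2.7168] w 0.0158
[-0.042   0.0082 -0.0198 -0.0631  0.0031  0.0221 -0.031 ]
shift [0.0283 0.0117 2.6012] rot [-0.109   0.0286 -0.1066]
```

View pics/w15.png

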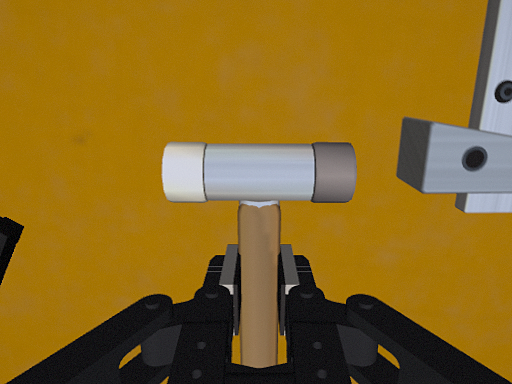

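Run:
```python
from h import *
import pickle
o,ci=pickle.load(open("w15.pkl","rb"))
for p,z in [((432,127),.044),((424,193),.044),((428,160),.044),((401,149.5),.012),((404,118),.012),((398,181),.012)]: print(p,onz(ci,p,z))
P=onz(ci,(259.5,172),o["tcp_pos"][2]+.0076);print("head axis centre",P)
T=R.from_rotvec(o["orientation"])
f=T.apply([.045,.0375,-.0076])+o["tcp_pos"];print("face",f)
W=onz(ci,(428,160),.044);print("wedge rel face in tool",T.inv().apply(W-f))
```

```text
(432, 127) [ 0.5576 -0.0413  0.044 ]
(424, 193) [ 0.5279 -0.0455  0.044 ]
(428, 160) [ 0.5432 -0.0433  0.044 ]
(401, 149.5) [ 0.5427 -0.044   0.012 ]
(404, 118) [ 0.5591 -0.0417  0.012 ]
(398, 181) [ 0.5253 -0.0466  0.012 ]
head axis centre [0.5318 0.0314 0.0566]
face [ 0.5357 -0.0053  0.0565]
wedge rel face in tool [0.0032 0.0387 0.0124]
```

Request:
{"name": "jog_arm", "arguments": {
  "rows": [
    {"xyz": [0.3, 0, 1.2], "delta_rot": [0, 0, 0], "fingers": 1},
    {"xyz": [0.3, 0, 2.5], "delta_rot": [0, 0, 0], "fingers": 1},
    {"xyz": [0.3, 1, 2.6], "delta_rot": [0, 0, -0.1], "fingers": 1},
    {"xyz": [0.3, 2.3, 2.6], "delta_rot": [-0.1, 0, -0.1], "fingers": 1},
    {"xyz": [0.3, 2.3, 2.6], "delta_rot": [-0.1, 0, -0.1], "fingers": 1}
  ]
}}

```text
clock: 14.28
tcp_pos: [0.4946, 0.0036, 0.0232]
orientation: [3.134, 0.183, -0.0]
contact_force: [0.2, -1.3, -2.2]
grip_width: 0.0154
```

```bash
cat >> h.py <<'E'
N=np.array([.6089,-.1525]);AX=np.array([.9929,.1188]);DY=np.array([-.1188,.9929])
def hs():
    """hammer face in clamp frame (mm) + force along clamp y"""
    o=r.get_obs();T=R.from_rotvec(o["orientation"]);f=T.apply([.045,.0375,-.0076])+o["tcp_pos"]
    print("t",round(o["clock"],2),"face x,y,z mm",np.round([(f[:2]-N)@AX*1e3,(f[:2]-N)@DY*1e3,f[2]*1e3],1),"Fy(clamp)",round(float(o["contact_force"][:2]@DY),1),"F",o["contact_force"],"v",round(float(np.abs(o["qvel"]).max()),3));return o
E
python3 - <<'E'
from h import *
import pickle
o=hs();ci=imaging.camera_info("wrist");a=imaging.grab_frame("wrist");cv2.imwrite("pics/w16.png",a)
pickle.dump((o,ci),open("w16.pkl","wb"));go([.4884,.0284,.0234],-83.2)
E
```

```text
t 14.28 face x,y,z mm [-50.1 131.   30.8] Fy(clamp) -1.4 F [ 0.2216 -1.334  -2.2446] v 0.038
shift [-0.3234 -2.4087 -0.0142] rot [ 0.0441  0.013  -0.0931]
```

View pics/w16.png

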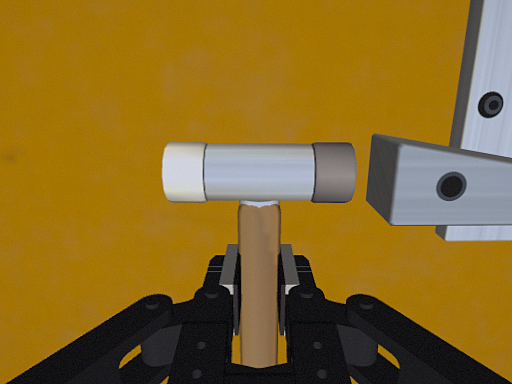

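Request:
{"name": "jog_arm", "arguments": {
  "rows": [
    {"xyz": [-0.1, 0.35, 0], "delta_rot": [0, 0, 0], "fingers": 1},
    {"xyz": [-0.15, 0.7, 0], "delta_rot": [0, 0, 0], "fingers": 1},
    {"xyz": [-0.15, 1.05, 0], "delta_rot": [0, 0, 0], "fingers": 1},
    {"xyz": [-0.15, 1.4, 0], "delta_rot": [0, 0, 0], "fingers": 1},
    {"xyz": [-0.15, 1.75, 0], "delta_rot": [0, 0, 0], "fingers": 1}
  ]
}}

```text
clock: 14.75
tcp_pos: [0.495, -0.0126, 0.0234]
orientation: [3.136, 0.185, -0.0]
contact_force: [0.9, 2.1, -2.1]
grip_width: 0.0155
```

Run:
```python
from h import *
import pickle
o=hs();ci=imaging.camera_info("wrist");a=imaging.grab_frame("wrist");cv2.imwrite("pics/w17.png",a);hs()
pickle.dump((o,ci),open("w17.pkl","wb"))
```

```text
t 14.75 face x,y,z mm [-51.5 114.9  31. ] Fy(clamp) 1.9 F [ 0.8815  2.0511 -2.1247] v 0.092
t 14.8 face x,y,z mm [-51.5 114.   31.1] Fy(clamp) -0.5 F [ 0.07   -0.4746 -3.5038] v 0.018
```

View pics/w17.png

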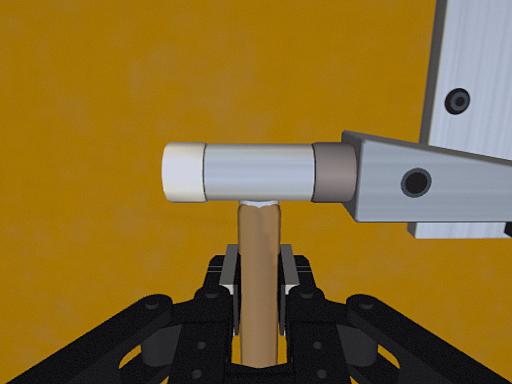

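Request:
{"name": "jog_arm", "arguments": {
  "rows": [
    {"xyz": [0, -0.6, 0], "delta_rot": [0, 0, 0], "fingers": 1},
    {"xyz": [0, -0.2, 0], "delta_rot": [0, 0, 0], "fingers": 1},
    {"xyz": [0, 0.15, 0], "delta_rot": [0, 0, 0], "fingers": 1},
    {"xyz": [0, 0.5, 0], "delta_rot": [0, 0, 0], "fingers": 1},
    {"xyz": [0, 0.85, 0], "delta_rot": [0, 0, 0], "fingers": 1}
  ]
}}

```text
clock: 15.22
tcp_pos: [0.4959, -0.0217, 0.0234]
orientation: [3.136, 0.184, -0.001]
contact_force: [-1.0, 2.7, -2.8]
grip_width: 0.0158
```

```bash
python3 -c "
from h import *
hs();go([.5,0,.0234],-83.2)"
```

```text
t 15.22 face x,y,z mm [-51.7 105.7  31. ] Fy(clamp) 2.8 F [-1.049   2.7196 -2.7502] v 0.094
shift [ 0.6623 -2.1065 -0.0034] rot [ 0.0107  0.0317 -0.0712]
```

Request:
{"name": "jog_arm", "arguments": {
  "rows": [
    {"xyz": [0, -0.6, 0], "delta_rot": [0, 0, 0], "fingers": 1},
    {"xyz": [0, -0.2, 0], "delta_rot": [0, 0, 0], "fingers": 1},
    {"xyz": [0, 0.15, 0], "delta_rot": [0, 0, 0], "fingers": 1},
    {"xyz": [0, 0.5, 0], "delta_rot": [0, 0, 0], "fingers": 1},
    {"xyz": [0, 0.85, 0], "delta_rot": [0, 0, 0], "fingers": 1}
  ]
}}

```text
clock: 15.63
tcp_pos: [0.497, -0.0299, 0.0234]
orientation: [-3.136, -0.185, 0.001]
contact_force: [-0.6, 3.5, -2.1]
grip_width: 0.0158
```

```bash
python3 -c "
from h import *
hs();go([.5,0,.0234],-83.2)"
```

```text
t 15.63 face x,y,z mm [-51.6  97.5  30.9] Fy(clamp) 3.6 F [-0.5845  3.5419 -2.1031] v 0.094
shift [ 0.6542 -2.9359 -0.002 ] rot [-0.0257  0.0356 -0.03  ]
```

Request:
{"name": "jog_arm", "arguments": {
  "rows": [
    {"xyz": [0, -0.6, 0], "delta_rot": [0, 0, 0], "fingers": 1},
    {"xyz": [0, -0.2, 0], "delta_rot": [0, 0, 0], "fingers": 1},
    {"xyz": [0, 0.15, 0], "delta_rot": [0, 0, 0], "fingers": 1},
    {"xyz": [0, 0.5, 0], "delta_rot": [0, 0, 0], "fingers": 1},
    {"xyz": [0, 0.85, 0], "delta_rot": [0, 0, 0], "fingers": 1}
  ]
}}

```text
clock: 16.05
tcp_pos: [0.4979, -0.0382, 0.0233]
orientation: [-3.135, -0.187, 0.002]
contact_force: [-0.4, 3.7, -1.8]
grip_width: 0.0152
```

Run:
```python
from h import *
hs();a=imaging.grab_frame("wrist");cv2.imwrite("pics/w18.png",a)
```

```text
t 16.05 face x,y,z mm [-51.6  89.2  30.8] Fy(clamp) 3.7 F [-0.4387  3.6783 -1.8108] v 0.092
```

View pics/w18.png

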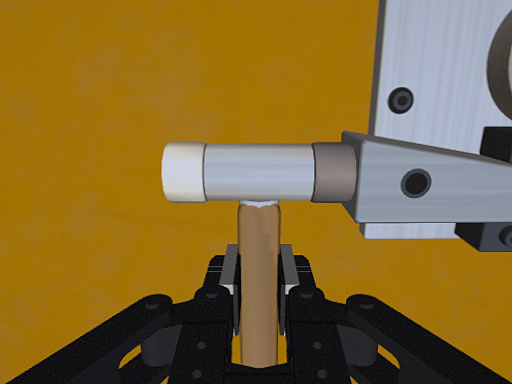

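Request:
{"name": "jog_arm", "arguments": {
  "rows": [
    {"xyz": [0, -0.6, 0], "delta_rot": [0, 0, 0], "fingers": 1},
    {"xyz": [0, -0.5, 0], "delta_rot": [0, 0, 0], "fingers": 1},
    {"xyz": [0, -0.15, 0], "delta_rot": [0, 0, 0], "fingers": 1},
    {"xyz": [0, 0.2, 0], "delta_rot": [0, 0, 0], "fingers": 1},
    {"xyz": [0, 0.5, 0], "delta_rot": [0, 0, 0], "fingers": 1}
  ]
}}

```text
clock: 16.52
tcp_pos: [0.4984, -0.0436, 0.0234]
orientation: [-3.135, -0.186, 0.002]
contact_force: [-0.3, 4.5, -1.9]
grip_width: 0.0156
```

```bash
python3 -c "
from h import *
hs();go([.5,0,.0234],-83.2)"
```

```text
t 16.52 face x,y,z mm [-51.7  83.7  30.9] Fy(clamp) 4.5 F [-0.2528  4.4686 -1.9194] v 0.08
shift [ 0.6709 -4.3089  0.003 ] rot [-0.087   0.0689  0.0095]
```

Request:
{"name": "jog_arm", "arguments": {
  "rows": [
    {"xyz": [0, -0.6, 0], "delta_rot": [0, 0, 0], "fingers": 1},
    {"xyz": [0, -0.5, 0], "delta_rot": [0, 0, 0], "fingers": 1},
    {"xyz": [0, -0.15, 0], "delta_rot": [0, 0, 0], "fingers": 1},
    {"xyz": [0, 0.2, 0], "delta_rot": [0, 0, 0], "fingers": 1},
    {"xyz": [0, 0.5, 0], "delta_rot": [0, 0, 0], "fingers": 1}
  ]
}}

```text
clock: 16.93
tcp_pos: [0.4989, -0.0481, 0.0233]
orientation: [-3.134, -0.188, 0.003]
contact_force: [-0.6, 4.4, -0.5]
grip_width: 0.0158
```

```bash
python3 -c "
from h import *
hs();go([.5,0,.0234],-83.2)"
```

```text
t 16.93 face x,y,z mm [-51.8  79.2  30.8] Fy(clamp) 4.4 F [-0.6067  4.3552 -0.517 ] v 0.076
shift [ 0.6825 -4.7666  0.0047] rot [-0.1459  0.0969  0.0595]
```

Request:
{"name": "jog_arm", "arguments": {
  "rows": [
    {"xyz": [0, -0.6, 0], "delta_rot": [-0.1, 0.1, 0], "fingers": 1},
    {"xyz": [0, -0.5, 0], "delta_rot": [-0.1, 0.1, 0], "fingers": 1},
    {"xyz": [0, -0.15, 0], "delta_rot": [-0.1, 0.1, 0], "fingers": 1},
    {"xyz": [0, 0.2, 0], "delta_rot": [-0.1, 0.1, 0], "fingers": 1},
    {"xyz": [0, 0.5, 0], "delta_rot": [-0.1, 0.1, 0], "fingers": 1}
  ]
}}

```text
clock: 17.35
tcp_pos: [0.4994, -0.0527, 0.0233]
orientation: [-3.134, -0.189, 0.001]
contact_force: [-0.2, 4.8, -1.7]
grip_width: 0.0155
```

```bash
python3 -c "
from h import *
hs();go([.5,0,.0234],-83.2)"
```

```text
t 17.35 face x,y,z mm [-51.8  74.7  30.8] Fy(clamp) 4.8 F [-0.2161  4.8144 -1.7327] v 0.078
shift [ 0.6919 -5.22   -0.0012] rot [-0.1076  0.0258  0.1117]
```

Request:
{"name": "jog_arm", "arguments": {
  "rows": [
    {"xyz": [0, -0.6, 0], "delta_rot": [0, 0, 0], "fingers": 1},
    {"xyz": [0, -0.5, 0], "delta_rot": [0, 0, 0], "fingers": 1},
    {"xyz": [0, -0.15, 0], "delta_rot": [0, 0, 0], "fingers": 1},
    {"xyz": [0, 0.2, 0], "delta_rot": [0, 0, 0], "fingers": 1},
    {"xyz": [0, 0.5, 0], "delta_rot": [0, 0, 0], "fingers": 1}
  ]
}}

```text
clock: 17.77
tcp_pos: [0.4999, -0.0571, 0.0232]
orientation: [-3.133, -0.191, 0.002]
contact_force: [0.1, 5.3, -1.7]
grip_width: 0.0158
```

Run:
```python
from h import *
hs();go([.5,0,.0234],-83.2);a=imaging.grab_frame("wrist");cv2.imwrite("pics/w19.png",a)
```

```text
t 17.77 face x,y,z mm [-51.8  70.2  30.7] Fy(clamp) 5.2 F [ 0.077   5.2532 -1.6745] v 0.077
shift [ 0.7023 -5.6705 -0.0009] rot [-0.1725  0.0558  0.1657]
```

View pics/w19.png

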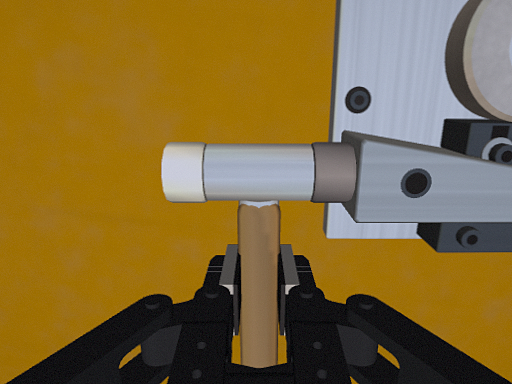

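Request:
{"name": "jog_arm", "arguments": {
  "rows": [
    {"xyz": [0, -0.6, 0], "delta_rot": [-0.1, 0, 0.15], "fingers": 1},
    {"xyz": [0, -0.5, 0], "delta_rot": [-0.1, 0, 0.15], "fingers": 1},
    {"xyz": [0, -0.2, 0], "delta_rot": [-0.1, 0, 0.15], "fingers": 1},
    {"xyz": [0, 0.15, 0], "delta_rot": [-0.1, 0, 0.15], "fingers": 1},
    {"xyz": [0, 0.45, 0], "delta_rot": [-0.1, 0, 0.15], "fingers": 1}
  ]
}}

```text
clock: 18.23
tcp_pos: [0.5004, -0.0618, 0.0233]
orientation: [-3.134, -0.187, 0.002]
contact_force: [-1.7, 5.8, 0.1]
grip_width: 0.0157
```

```bash
python3 -c "
from h import *
hs();go([.5,0,.0234],-83.2)"
```

```text
t 18.23 face x,y,z mm [-51.9  65.5  30.7] Fy(clamp) 5.9 F [-1.7045  5.7706  0.127 ] v 0.077
shift [ 0.6937 -6.1372 -0.0024] rot [-0.1111  0.0701  0.0334]
```

Request:
{"name": "jog_arm", "arguments": {
  "rows": [
    {"xyz": [0, -0.6, 0], "delta_rot": [0, 0, 0], "fingers": 1},
    {"xyz": [0, -0.5, 0], "delta_rot": [0, 0, 0], "fingers": 1},
    {"xyz": [0, -0.2, 0], "delta_rot": [0, 0, 0], "fingers": 1},
    {"xyz": [0, 0.15, 0], "delta_rot": [0, 0, 0], "fingers": 1},
    {"xyz": [0, 0.45, 0], "delta_rot": [0, 0, 0], "fingers": 1}
  ]
}}

```text
clock: 18.65
tcp_pos: [0.5005, -0.0646, 0.0231]
orientation: [-3.131, -0.19, 0.005]
contact_force: [-1.7, 10.5, 0.5]
grip_width: 0.0153
```

```bash
python3 -c "
from h import *
hs();go([.5,0,.0234],-83.2)"
```

```text
t 18.65 face x,y,z mm [-52.1  62.7  30.4] Fy(clamp) 10.7 F [-1.67   10.5284  0.5364] v 0.07
shift [ 0.7273 -6.4187  0.0015] rot [-0.2749  0.1489  0.1432]
```

Request:
{"name": "jog_arm", "arguments": {
  "rows": [
    {"xyz": [0, -0.6, 0], "delta_rot": [-0.2, 0.1, 0.1], "fingers": 1},
    {"xyz": [0, -0.5, 0], "delta_rot": [-0.2, 0.1, 0.1], "fingers": 1},
    {"xyz": [0, -0.25, 0], "delta_rot": [-0.2, 0.1, 0.1], "fingers": 1},
    {"xyz": [0, 0.05, 0], "delta_rot": [-0.2, 0.1, 0.1], "fingers": 1},
    {"xyz": [0, 0.35, 0], "delta_rot": [-0.2, 0.1, 0.1], "fingers": 1}
  ]
}}

```text
clock: 19.07
tcp_pos: [0.5004, -0.0656, 0.0229]
orientation: [-3.131, -0.191, 0.005]
contact_force: [-2.8, 13.9, 1.5]
grip_width: 0.0153
```

```bash
python3 -c "
from h import *
hs();go([.5,0,.0234],-83.2)"
```

```text
t 19.07 face x,y,z mm [-52.3  61.7  30.2] Fy(clamp) 14.2 F [-2.8461 13.9114  1.4838] v 0.071
shift [ 0.7601 -6.5195 -0.0137] rot [-0.3056  0.1581  0.2007]
```

Request:
{"name": "jog_arm", "arguments": {
  "rows": [
    {"xyz": [0, -0.6, 0], "delta_rot": [-0.2, 0.1, 0.1], "fingers": 1},
    {"xyz": [0, -0.5, 0], "delta_rot": [-0.2, 0.1, 0.1], "fingers": 1},
    {"xyz": [0, -0.25, 0], "delta_rot": [-0.2, 0.1, 0.1], "fingers": 1},
    {"xyz": [0, 0.05, 0], "delta_rot": [-0.2, 0.1, 0.1], "fingers": 1},
    {"xyz": [0, 0.35, 0], "delta_rot": [-0.2, 0.1, 0.1], "fingers": 1}
  ]
}}

```text
clock: 19.48
tcp_pos: [0.5001, -0.0663, 0.0227]
orientation: [-3.129, -0.193, 0.006]
contact_force: [-2.9, 14.8, 1.7]
grip_width: 0.0152
```

```bash
python3 -c "
from h import *
hs();go([.5,0,.0234],-83.2)"
```

```text
t 19.48 face x,y,z mm [-52.6  61.1  29.9] Fy(clamp) 15.0 F [-2.9067 14.8073  1.7218] v 0.068
shift [ 0.8057 -6.5838 -0.0309] rot [-0.3735  0.1904  0.2708]
```

Request:
{"name": "jog_arm", "arguments": {
  "rows": [
    {"xyz": [0.05, -0.6, -0.05], "delta_rot": [-0.3, 0.2, 0.2], "fingers": 1},
    {"xyz": [0.05, -0.5, -0.05], "delta_rot": [-0.3, 0.2, 0.2], "fingers": 1},
    {"xyz": [0.05, -0.2, -0.05], "delta_rot": [-0.3, 0.2, 0.2], "fingers": 1},
    {"xyz": [0.05, 0.1, -0.05], "delta_rot": [-0.3, 0.2, 0.2], "fingers": 1},
    {"xyz": [0.05, 0.4, -0.05], "delta_rot": [-0.3, 0.2, 0.2], "fingers": 1}
  ]
}}

```text
clock: 19.9
tcp_pos: [0.5003, -0.0669, 0.0229]
orientation: [-3.129, -0.194, 0.005]
contact_force: [-2.9, 17.5, 2.7]
grip_width: 0.0156
```

```bash
python3 -c "
from h import *
hs();go([.5,0,.0234],-83.2)"
```

```text
t 19.9 face x,y,z mm [-52.5  60.5  30.1] Fy(clamp) 17.7 F [-2.9076 17.4591  2.704 ] v 0.069
shift [ 0.7979 -6.6465 -0.0071] rot [-0.3874  0.1434  0.2791]
```

Request:
{"name": "jog_arm", "arguments": {
  "rows": [
    {"xyz": [0, -0.6, 0], "delta_rot": [-0.3, 0.1, 0.2], "fingers": 1},
    {"xyz": [0, -0.5, 0], "delta_rot": [-0.3, 0.1, 0.2], "fingers": 1},
    {"xyz": [0, -0.2, 0], "delta_rot": [-0.3, 0.1, 0.2], "fingers": 1},
    {"xyz": [0, 0.1, 0], "delta_rot": [-0.3, 0.1, 0.2], "fingers": 1},
    {"xyz": [0, 0.38, 0], "delta_rot": [-0.3, 0.1, 0.2], "fingers": 1}
  ]
}}

```text
clock: 20.32
tcp_pos: [0.4999, -0.0674, 0.0226]
orientation: [-3.129, -0.194, 0.006]
contact_force: [-3.4, 18.4, 3.4]
grip_width: 0.0156
```

```bash
python3 -c "
from h import *
hs();go([.5,0,.0234],-83.2)"
```

```text
t 20.32 face x,y,z mm [-53.   60.1  29.8] Fy(clamp) 18.6 F [-3.3858 18.3773  3.4234] v 0.063
shift [ 0.8447 -6.6865 -0.0334] rot [-0.4146  0.2065  0.2882]
```

Request:
{"name": "jog_arm", "arguments": {
  "rows": [
    {"xyz": [0.05, -0.6, -0.05], "delta_rot": [-0.3, 0.2, 0.2], "fingers": 1},
    {"xyz": [0.05, -0.5, -0.05], "delta_rot": [-0.3, 0.2, 0.2], "fingers": 1},
    {"xyz": [0.05, -0.2, -0.05], "delta_rot": [-0.3, 0.2, 0.2], "fingers": 1},
    {"xyz": [0.05, 0.1, -0.05], "delta_rot": [-0.3, 0.2, 0.2], "fingers": 1},
    {"xyz": [0.05, 0.35, -0.05], "delta_rot": [-0.3, 0.2, 0.2], "fingers": 1}
  ]
}}

```text
clock: 20.73
tcp_pos: [0.4999, -0.0676, 0.0228]
orientation: [-3.128, -0.194, 0.005]
contact_force: [-2.7, 19.5, 3.8]
grip_width: 0.0155
```

```bash
python3 -c "
from h import *
hs();go([.5,0,.0234],-83.2)"
```

```text
t 20.73 face x,y,z mm [-52.9  59.9  30. ] Fy(clamp) 19.7 F [-2.7317 19.4663  3.8447] v 0.055
shift [ 0.8421 -6.7049 -0.0071] rot [-0.4393  0.1678  0.2875]
```

Request:
{"name": "jog_arm", "arguments": {
  "rows": [
    {"xyz": [0, -0.6, 0], "delta_rot": [0, 0, 0], "fingers": 1},
    {"xyz": [0, -1.5, 0], "delta_rot": [0, 0, 0], "fingers": 1},
    {"xyz": [0, -2, 0], "delta_rot": [0, 0, 0], "fingers": 1},
    {"xyz": [0, -2, 0], "delta_rot": [0, 0, 0], "fingers": 1},
    {"xyz": [0, -2, 0], "delta_rot": [0, 0, 0], "fingers": 1}
  ]
}}

```text
clock: 21.15
tcp_pos: [0.4975, -0.0481, 0.023]
orientation: [-3.129, -0.194, 0.005]
contact_force: [1.0, -1.0, -2.9]
grip_width: 0.0157
```

Run:
```python
from h import *
import pickle
o=hs();ci=imaging.camera_info("wrist");a=imaging.grab_frame("wrist");cv2.imwrite("pics/w20.png",a)
pickle.dump((o,ci),open("w20.pkl","wb"));go([.5,0,.0234],-83.2)
```

```text
t 21.15 face x,y,z mm [-53.   79.6  30.3] Fy(clamp) -1.1 F [ 0.9845 -1.0355 -2.8929] v 0.01
shift [ 0.8352 -4.7637 -0.0016] rot [-0.3879  0.1475  0.2705]
```

View pics/w20.png

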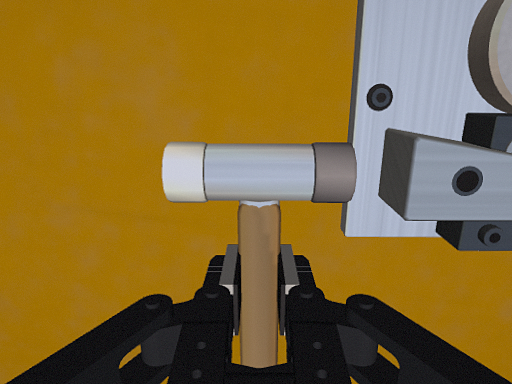

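Request:
{"name": "jog_arm", "arguments": {
  "rows": [
    {"xyz": [0, -1, -2.5], "delta_rot": [0, 0, 0], "fingers": 1},
    {"xyz": [0, -2, -6], "delta_rot": [0, 0, 0], "fingers": 1},
    {"xyz": [0, -3, -10], "delta_rot": [0, 0, 0], "fingers": 1},
    {"xyz": [0, -4, -13], "delta_rot": [0, 0, 0], "fingers": 1},
    {"xyz": [0, -4, -13], "delta_rot": [0, 0, 0], "fingers": 1}
  ]
}}

```text
clock: 21.62
tcp_pos: [0.4965, -0.0084, 0.1582]
orientation: [-3.127, -0.194, -0.009]
contact_force: [1.0, -0.2, -3.0]
grip_width: 0.0157
```

Run:
```python
from h import *
import pickle
o=state();ci=imaging.camera_info("wrist");a=imaging.grab_frame("wrist");cv2.imwrite("pics/w21.png",a)
pickle.dump((o,ci),open("w21.pkl","wb"));go([.5418,.1246,.06],-91)
```

```text
t 21.62 tcp [ 0.4965 -0.0084  0.1582] xax [0.9923 0.1238 0.0061] yax [ 0.1239 -0.9923 -0.0081] zax [ 0.005   0.0088 -0.9999] F [ 1.0431 -0.2058 -2.9949] w 0.0157
shift [  6.2498 -12.5859   9.7087] rot [-0.4614 -0.1703  8.1364]
```

View pics/w21.png

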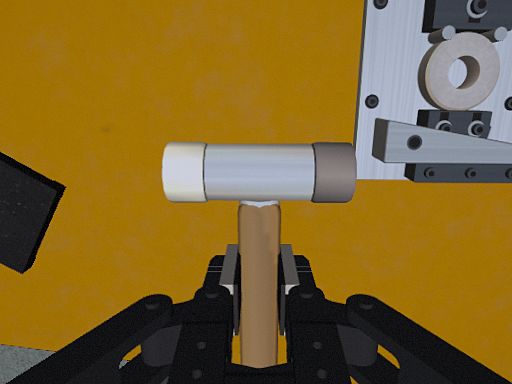

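Request:
{"name": "jog_arm", "arguments": {
  "rows": [
    {"xyz": [1.5, -3.2, 1], "delta_rot": [0, 0, 2.5], "fingers": 1},
    {"xyz": [3, -6.5, 3], "delta_rot": [-0.2, 0, 5], "fingers": 1},
    {"xyz": [4.6, -9.8, 5.2], "delta_rot": [-0.4, -0.2, 8.1], "fingers": 1},
    {"xyz": [6.2, -12.6, 7.5], "delta_rot": [-0.5, -0.2, 8.1], "fingers": 1},
    {"xyz": [6.2, -12.6, 9.7], "delta_rot": [-0.5, -0.2, 8.1], "fingers": 1}
  ]
}}

```text
clock: 22.08
tcp_pos: [0.5429, 0.1323, 0.0571]
orientation: [-3.14, 0.013, 0.0]
contact_force: [1.0, 0.8, -3.8]
grip_width: 0.0158
```

Run:
```python
from h import *
state();go([.5418,.1246,.006],-91)
```

```text
t 22.08 tcp [0.5429 0.1323 0.0571] xax [ 1.     -0.0085 -0.    ] yax [-0.0085 -1.     -0.0017] zax [-0.      0.0017 -1.    ] F [ 0.9976  0.771  -3.7729] w 0.0158
shift [-0.0987  0.782   5.1096] rot [-0.0996  0.0023  0.5137]
```

Request:
{"name": "jog_arm", "arguments": {
  "rows": [
    {"xyz": [0, 0.4, 1], "delta_rot": [-0.1, 0, 0.5], "fingers": 1},
    {"xyz": [0, 0.7, 2.5], "delta_rot": [-0.1, 0, 0.5], "fingers": 1},
    {"xyz": [0, 0.7, 4], "delta_rot": [-0.1, 0, 0.5], "fingers": 1},
    {"xyz": [0, 0.7, 4.5], "delta_rot": [-0.1, 0, 0.5], "fingers": 1},
    {"xyz": [0, 0.7, 4.5], "delta_rot": [-0.1, 0, 0.5], "fingers": 1}
  ]
}}

```text
clock: 22.5
tcp_pos: [0.5414, 0.1234, 0.0105]
orientation: [3.14, -0.031, -0.005]
contact_force: [-0.3, -0.3, -2.4]
grip_width: 0.0155
```

Run:
```python
from h import *
state();go([.5418,.1246,.005],-91)
```

```text
t 22.5 tcp [0.5414 0.1234 0.0105] xax [ 0.9998 -0.0196 -0.0033] yax [-0.0196 -0.9998  0.0019] zax [-0.0033 -0.0019 -1.    ] F [-0.3243 -0.3287 -2.4174] w 0.0155
shift [ 0.0412 -0.1219  0.5526] rot [ 0.111   0.1889 -0.1241]
```

Request:
{"name": "jog_arm", "arguments": {
  "rows": [
    {"xyz": [0, 0, 0.2], "delta_rot": [0.1, 0.2, 0], "fingers": 1},
    {"xyz": [0, 0, 0.35], "delta_rot": [0.1, 0.2, 0], "fingers": 1},
    {"xyz": [0, 0, 0.5], "delta_rot": [0.1, 0.2, 0], "fingers": 1},
    {"xyz": [0, 0, 0.55], "delta_rot": [0.1, 0.2, 0], "fingers": 1},
    {"xyz": [0, 0, 0.55], "delta_rot": [0.1, 0.2, 0], "fingers": 1}
  ]
}}

```text
clock: 22.92
tcp_pos: [0.5416, 0.1236, 0.0054]
orientation: [-3.141, 0.031, -0.001]
contact_force: [-0.0, 0.5, -1.5]
grip_width: 0.0152
```

Run:
```python
from h import *
o=state();print(o["moment"])
```

```text
t 22.92 tcp [0.5416 0.1236 0.0054] xax [ 0.9998 -0.0194  0.0008] yax [-0.0194 -0.9998 -0.0002] zax [ 0.0008  0.0002 -1.    ] F [-0.04    0.5278 -1.5114] w 0.0152
[ 0.0007 -0.0234  0.0088]
```

Request:
{"name": "jog_arm", "arguments": {
  "rows": [
    {"xyz": [0, 0, 0.08], "delta_rot": [0, 0, 0], "fingers": 1},
    {"xyz": [0, 0, 0.1], "delta_rot": [0, 0, 0], "fingers": 1},
    {"xyz": [0, 0, 0.1], "delta_rot": [0, 0, 0], "fingers": 0.8},
    {"xyz": [0, 0, 0.1], "delta_rot": [0, 0, 0], "fingers": 0.4},
    {"xyz": [0, 0, 0.1], "delta_rot": [0, 0, 0], "fingers": 0.3}
  ]
}}

```text
clock: 23.33
tcp_pos: [0.5419, 0.1237, 0.0045]
orientation: [-3.141, 0.03, -0.002]
contact_force: [0.8, 0.7, -0.3]
grip_width: 0.0406
```

Request:
{"name": "jog_arm", "arguments": {
  "rows": [
    {"xyz": [0, 0, 0], "delta_rot": [0, 0, 0], "fingers": 0.2},
    {"xyz": [0, 0, -1], "delta_rot": [0, 0, 0], "fingers": 0.2},
    {"xyz": [0, 0, -4], "delta_rot": [0, 0, 0], "fingers": 0.2},
    {"xyz": [0, 0, -8], "delta_rot": [0, 0, 0], "fingers": 0.2},
    {"xyz": [0, 0, -12], "delta_rot": [0, 0, 0], "fingers": 0.2}
  ]
}}

```text
clock: 23.75
tcp_pos: [0.541, 0.123, 0.1259]
orientation: [3.14, -0.032, -0.001]
contact_force: [0.4, 0.1, -0.0]
grip_width: 0.0682
```

Run:
```python
from h import *
o=state();a=imaging.grab_frame("wrist");cv2.imwrite("pics/w22.png",a);go([.56,.02,.22],-85)
```

```text
t 23.75 tcp [0.541  0.123  0.1259] xax [ 0.9998 -0.0201 -0.0003] yax [-0.0201 -0.9998  0.001 ] zax [-0.0004 -0.001  -1.    ] F [ 0.3594  0.1474 -0.0146] w 0.0682
shift [ 1.7333 10.2615 -8.6933] rot [-0.1763 -0.5722 -6.2332]
```

View pics/w22.png

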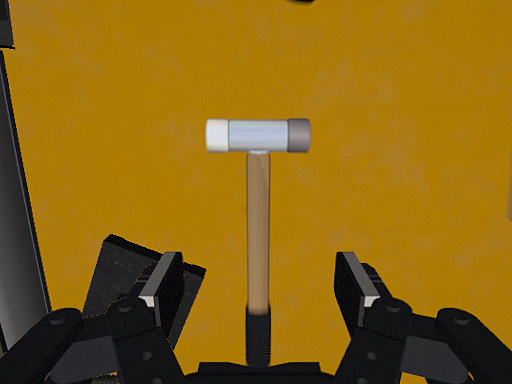

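Hammer lies flat at its old place. Now a last look at the clamp from above.

Request:
{"name": "jog_arm", "arguments": {
  "rows": [
    {"xyz": [1, 1, -4], "delta_rot": [0, 0, -2], "fingers": 0},
    {"xyz": [2, 4, -7], "delta_rot": [0, 0, -4], "fingers": 0},
    {"xyz": [3, 8, -9], "delta_rot": [0, 0, -8], "fingers": 0},
    {"xyz": [3.5, 12, -9], "delta_rot": [0, 0, -8], "fingers": 0},
    {"xyz": [4, 16, -9], "delta_rot": [0, 0, -8], "fingers": 0}
  ]
}}

```text
clock: 24.22
tcp_pos: [0.5819, -0.0293, 0.2259]
orientation: [-3.132, -0.188, -0.024]
contact_force: [0.5, -0.4, 0.1]
grip_width: 0.0854
```

Request:
{"name": "jog_arm", "arguments": {
  "rows": [
    {"xyz": [0.5, 3.5, 0], "delta_rot": [0, 0, 0], "fingers": 0},
    {"xyz": [1, 6, 0], "delta_rot": [0, 0, 0], "fingers": 0},
    {"xyz": [1, 6, 0], "delta_rot": [0, 0, 0], "fingers": 0},
    {"xyz": [1, 6, 0], "delta_rot": [0, 0, 0], "fingers": 0},
    {"xyz": [1, 6, 0], "delta_rot": [0, 0, 0], "fingers": 0}
  ]
}}

```text
clock: 24.63
tcp_pos: [0.5988, -0.087, 0.226]
orientation: [-3.131, -0.189, -0.023]
contact_force: [-0.3, 0.6, -0.4]
grip_width: 0.0855
```

Run:
```python
from h import *
import pickle
o=state();ci=imaging.camera_info("wrist");a=imaging.grab_frame("wrist");cv2.imwrite("pics/w23.png",a)
cv2.imwrite("pics/w23c.png",cv2.resize(a[60:290,180:430],None,fx=2.5,fy=2.5,interpolation=cv2.INTER_CUBIC))
pickle.dump((o,ci),open("w23.pkl","wb"))
s=imaging.grab_frame("scene");cv2.imwrite("pics/s2.png",s)
```

```text
t 24.63 tcp [ 0.5988 -0.087   0.226 ] xax [0.9927 0.1201 0.0149] yax [ 0.1201 -0.9928 -0.0035] zax [ 0.0144  0.0052 -0.9999] F [-0.2761  0.6233 -0.3653] w 0.0855
```

View pics/w23.png

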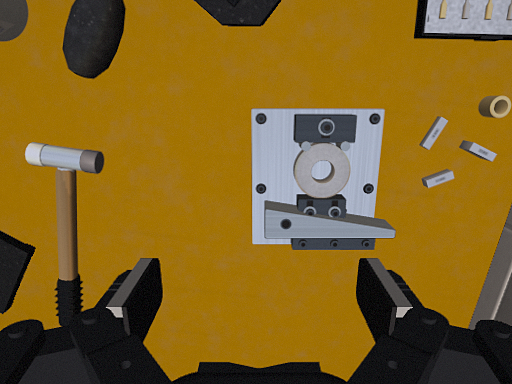

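View pics/w23c.png

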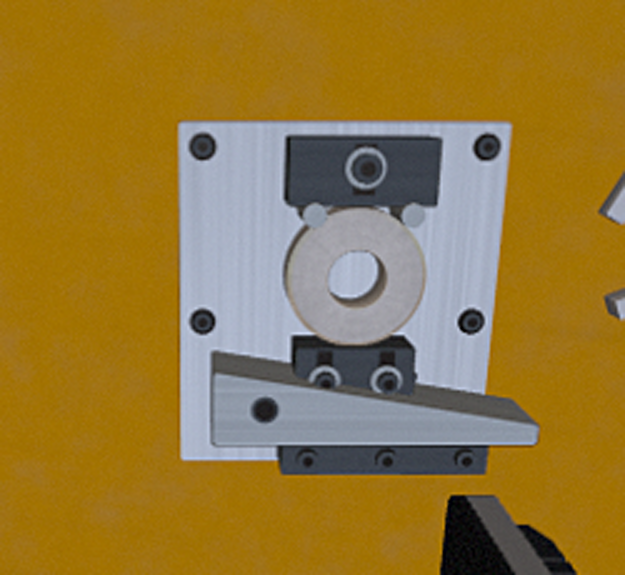

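View pics/s2.png

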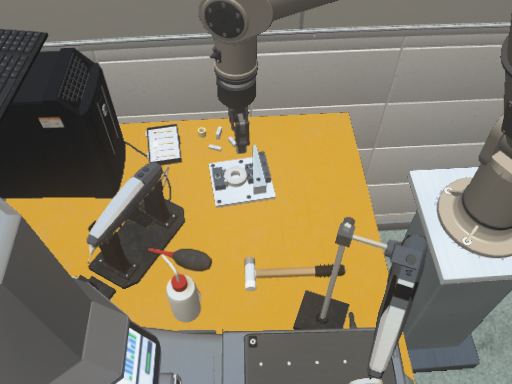

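```bash
python3 crop.py pics/w23.png 280 125 370 225 6 pics/w23d.png
python3 - <<'E'
from h import *
import pickle
o,ci=pickle.load(open("w23.pkl","rb"))
f=lambda p:np.array([180+p[0]/2.5,60+p[1]/2.5])
A=onz(ci,f((315,216)),.0355);B=onz(ci,f((413.5,216)),.0355)
for nm,p,z in [("outer",(355.5,277),.030),("bore",(356.5,275.5),.030)]:
    P=onz(ci,f(p),z);print(nm,P,"to pins mm",np.linalg.norm((A-P)[:2])*1e3,np.linalg.norm((B-P)[:2])*1e3,"clamp",(P[:2]-N)@AX*1e3,(P[:2]-N)@DY*1e3)
print([(round((q[:2]-N)@AX*1e3,1),round((q[:2]-N)@DY*1e3,1)) for q in (A,B)])
E
```

```text
outer [ 0.609  -0.1507  0.03  ] to pins mm 31.69542981166283 33.209005654161665 clamp 0.3608178425082552 1.7630085612397006
bore [ 0.6097 -0.151   0.03  ] to pins mm 31.409411642748257 32.48052352985134 clamp 0.991801758627615 1.3856812569699835
[(np.float64(26.1), np.float64(20.2)), (np.float64(26.3), np.float64(-18.9))]
```

View pics/w23d.png

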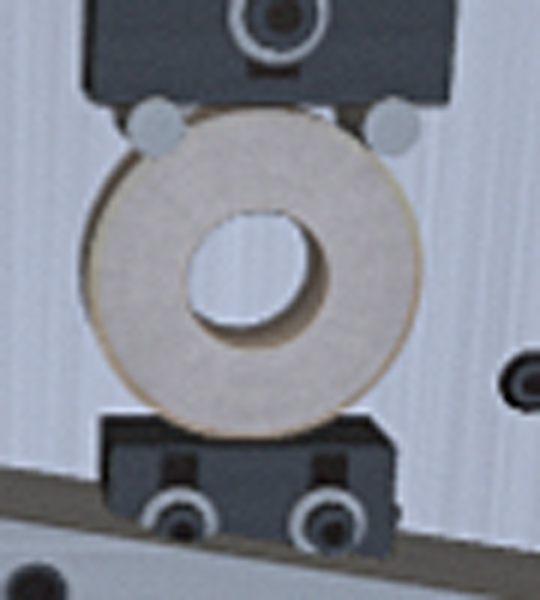

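Run:
```python
from h import *
state();go([.606,-.151,.13],-83.2)
```

```text
t 24.73 tcp [ 0.5989 -0.0858  0.2258] xax [0.9924 0.1222 0.0149] yax [ 0.1223 -0.9925 -0.0037] zax [ 0.0143  0.0055 -0.9999] F [0.1589 0.4495 0.3506] w 0.0855
shift [-0.2341  6.5906  9.5551] rot [-0.2147 -0.8509  0.2218]
```

Request:
{"name": "jog_arm", "arguments": {
  "rows": [
    {"xyz": [0, 2.5, 3], "delta_rot": [-0.2, -0.8, 0.2], "fingers": 0},
    {"xyz": [-0.1, 5, 6], "delta_rot": [-0.2, -0.8, 0.2], "fingers": 0},
    {"xyz": [-0.2, 6.6, 8], "delta_rot": [-0.2, -0.8, 0.2], "fingers": 0},
    {"xyz": [-0.2, 6.6, 9], "delta_rot": [-0.2, -0.8, 0.2], "fingers": 0},
    {"xyz": [-0.2, 6.6, 9], "delta_rot": [-0.2, -0.8, 0.2], "fingers": 0}
  ]
}}

```text
clock: 25.15
tcp_pos: [0.6047, -0.15, 0.1331]
orientation: [-3.135, -0.187, 0.006]
contact_force: [-0.1, 0.2, 0.5]
grip_width: 0.0853
```

Request:
{"name": "jog_arm", "arguments": {
  "rows": [
    {"xyz": [0, 0, 0], "delta_rot": [0, 0, 0], "fingers": 0},
    {"xyz": [0, 0, 0], "delta_rot": [0, 0, 0], "fingers": 0},
    {"xyz": [0, 0, 0], "delta_rot": [0, 0, 0], "fingers": 0},
    {"xyz": [0, 0, 0], "delta_rot": [0, 0, 0], "fingers": 0},
    {"xyz": [0, 0, 0], "delta_rot": [0, 0, 0], "fingers": 0}
  ]
}}

```text
clock: 25.57
tcp_pos: [0.6052, -0.1494, 0.1339]
orientation: [-3.135, -0.188, 0.004]
contact_force: [-0.6, -0.1, -0.4]
grip_width: 0.0856
```

Run:
```python
from h import *
import pickle
o=state();ci=imaging.camera_info("wrist");a=imaging.grab_frame("wrist");cv2.imwrite("pics/w24.png",a)
cv2.imwrite("pics/w24c.png",cv2.resize(a[130:310,180:340],None,fx=3.3,fy=3.3,interpolation=cv2.INTER_CUBIC))
pickle.dump((o,ci),open("w24.pkl","wb"))
```

```text
t 25.57 tcp [ 0.6052 -0.1494  0.1339] xax [ 0.9928  0.1198 -0.0022] yax [ 0.1198 -0.9928 -0.0015] zax [-0.0023  0.0013 -1.    ] F [-0.5579 -0.079  -0.3902] w 0.0856
```

View pics/w24c.png

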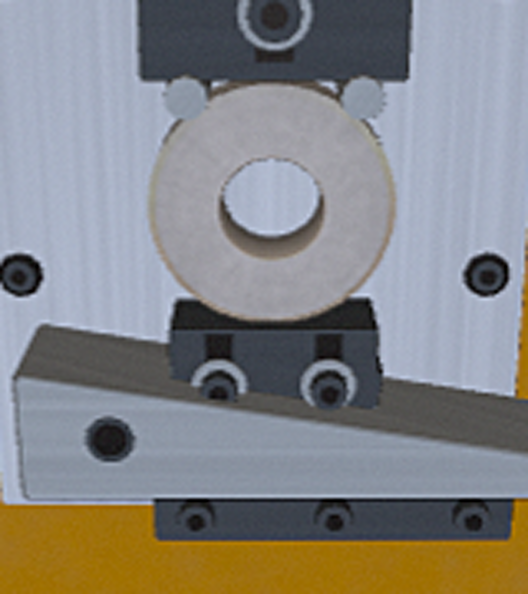

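```bash
python3 -c "
from h import *
print(r.hand_in())"
```

```text
the job is handed in; nothing more can be done
None
```

The steel ring is clamped tight against both stop pins, the hammer is back on the bench, and the job was handed in at about 26 s of the 67 s allowed.

- **Ring:** I set it down flat in the open clamp, about midway between jaw and pins, and let go. It settled with a light touch of about 2–4 N.
- **Wedge:** I drove it in with 15 hammer taps at about 40 mm/s, drawing the hammer about 5 mm off between taps. The wedge went in about 56 mm. The last three taps ended at 17.7, 18.6 and 19.7 N and moved it about 0.6, 0.4 and 0.2 mm. Only the hammer touched the wedge.
- **Hammer:** It lies flat where it came from, well clear of the clamp.

In the last pictures the ring is flat, centred between the pins to about 0.5 mm, with the jaw against it. The gauge blocks, bushing, bottle and blower look unmoved, and the gripper hangs free above the clamp.

- **Force peaks not seen:** I could read the force only at the end of each move, so a peak slightly above 19.7 N could have gone unseen.
- **One check disagreed:** An oblique picture put the ring about 1 mm off-centre and 1–2.5 mm too close to the pins. The view from straight above showed it centred; I did not re-measure the distance to the pins there.

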